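Swap two samples on the indexing changer and hold it at the third click

ROBOT

A 6-joint arm with a two-finger parallel gripper is mounted at the origin on a cart in front of the work surface, level with it; the furniture and walls round the work are solid. World frame = base frame: x ahead of the robot, y to its left, z up, the work surface at z = 0. Lengths are in m, angles in rad, forces in N, time in s.
With the tool pointing down it reaches from about 0.25 to 0.775 m from the base axis. Payload 4 kg.
Tool frame: the origin (TCP) lies midway between the tips of the shut fingers; the grasp point (between the pads) lies robot.grip_point_offset behind it (robot.grip_point_offset is the distance from the TCP to the grasp point, in m); z points along the fingers, y is the direction in which the jaws open and shut (so a half turn about z gives the same grasp; the last joint's range is limited). The gripper opens to 85 mm and grips with 20 to 120 N. Pads are 22 mm wide; open, the fingers measure 114 mm over their backs; the gripper's body (76 mm by 85 mm) begins 54 mm behind the grasp point. The pads swing forward as they close: fully open they stand 13 mm farther back than shut.
Start: joints at [-1.335, 0.087, 1.371, -0, 1.684, -0.103], TCP at [0.183, -0.519, 0.231] pointing down, gripper open.
Joint ranges: [-3.1, 3.1], [-0.76, 2.03], [0.27, 2.55], [-1.08, 4.22], [0.17, 2.65], [-2.57, 2.57]. Speed limits (rad/s): [2.79, 2.79, 3.14, 3.14, 3.14, 3.14].

INTERFACE

Orientations are given as a unit quaternion [w, x, y, z].
In Python, from plant import robot gives the robot as it stands.
- The arm moves only by the tool apply_moves, never from a script. Its argument "plan" is a list of rows, each a list of 3 entries, a list of its own where there are three numbers: the shift along the tool's x, y, z in mm, then the turn about the tool's z in degrees, then the gripper command: -1 is fully open, 1 is shut, values between are in proportion. A call has 1 to 5 rows; each row is the pose to reach, as a shift and turn from the pose commanded when the call began, along the tool's axes at that moment; what a row does not reach only later rows make up. A row lasts 1/10 s, in which the tool goes at most 50 mm and 8.59 degrees, less where a joint would pass 70% of its speed; a pose out of reach is approached as far as the arm can. A call with a gripper value outside its range is refused whole. The fingers move at their own pace and stop on an object; "squeeze" is the grip in N (left out, the last holds). Time passes only in rows, so rows that repeat a pose let the fingers close. It gives the time, the measured TCP pose, the force and the opening at its end, in the units of the state.
- robot.observe(): the state, without advancing time (a new reading comes with each control period).
- robot.get_image(name): name is "side" or "top" or "wrist"; returns the picture (400x640x3 uint8, red, green, blue); there is no depth.
- robot.get_calibration(name): a dict with "intrinsics" (3x3 intrinsics, pixels), "D" ([k1, k2, p1, p2, k3] as OpenCV has them; the pictures are not rectified), "pose" (4x4, takes a point from camera to world coordinates); the wrist camera has in their place "tool_from_camera" (4x4, takes a point from camera to tool coordinates, whose origin is the TCP and whose axes are the flange's). Camera axes: x right, y down, z forward; pixel columns grow to the right and rows downward; lengths in m; the calibration is good to about 2 mm. A picture is of the moment at which its call begins: read the wrist's pose just before it. get_calibration takes no time and is no camera call.
- robot.sign_off(): hands the job in, once; it reports no verdict.
Trained networks look in the newest picture that a camera, given by its name, has taken for a name from the list of things; names that differ only in an ending like _2 or _b are one class to them, and where a whole thing is asked for, a point or a joint stands for the part that bears it (a point fixed in the world has none). Each returns a list of dicts, best first, with "score" (0 to 1); they miss things now and then, are a little off and sometimes report something else, mostly with a low value. They report only what shows in the picture. A call takes as long as a camera call. They do not tell look-alikes from the thing itself.
- robot.recognise(camera, query): "position" ([x, y, z] in m, in world coordinates, good to about 4 mm: the middle of the surface that is visible of it).
The state is a dict: "time": time; "qpos": joint angles; "qvel": joint speeds; "joint_efforts": joint torques, N m; "tcp_pos": TCP position; "eef_rot": TCP orientation; "ft_force": force on the tool from outside, world axes, zero at the start; "wrist_torque": the same for the moment, N m; "width": finger opening in m.
Only numpy, scipy, OpenCV 4.12 (cv2) and the standard library are available. Lean on these libraries where they do the work, as an engineer would, in place of code of your own. Each camera call takes 0.05 s, during which the arm holds its last target.

TASK

The grey and the brown sample disc were loaded the wrong way round on the rotary sample changer: swap them, so that each lies flat and centred on the pad where the other one was, and let go of them. Then grip the black knob in the middle and turn it clockwise (seen from above), feeling the clicks, to the third click and no further, and finish still gripping the knob there, with both discs riding on their pads. Leave the brass ring, the brass weight and the small white pot alone.

Things in the scene. Friction and masses are not known exactly. Their poses are not given: they have to be found in the camera images.
- changer: the rotary sample changer's fixed base: grey plate 200 x 200 mm with a dark drum, bolted to the worktop (it cannot be pushed); origin on the worktop under the turning axis, z up. With the turret at home its x, y axes are those of the turret. A red pointer 49 mm high stands on a steel post 123 mm from the axis, at 22.5 degrees from its x axis toward y; it is the mark that the left pad's station reaches at the third click
- turret (a joint): angle of the turret (aluminium plate, radius 108 mm, top at z = 44 mm, with four pads and the knob, all one piece) in rad: 0 at home (start, end stop), growing clockwise seen from above. A spring plunger gives a click stop every 0.3927 rad: clicks at 0.393, 0.785, 1.178 and on to 2.7. It takes about 0.13 Nm to leave a stop, less between stops, plus a drag of 0.15 Nm per rad/s, and it settles in the stop it is left at. Jerky turning shifts the discs
- knob_grip (a point): grip point of the black knob in the middle of the turret, which turns with it: on the axis, 88 mm above the worktop, 12 mm below the knob's top. The knob's grip is an upright bar 14 mm thick along this frame's x, 46 mm long along y, from z = 66 to 100 mm over the worktop, on a 48 mm round foot (z = 60 to 67 mm); a white line on its top marks the +y end. Grip it across its thickness, from above. The axes are those of the base when the turret is at home
- pad_left (a point): centre of the top of the pad at +y of the turret, 80 mm from the axis, 56.5 mm above the worktop; the pad is a black round post, 36 mm in diameter, 12.5 mm above the plate. It turns with the turret. One disc starts here
- pad_right (a point): the same for the pad at -y of the turret; the other disc starts here. Round each of the four pads stand four steel pins, 4 mm thick, round tops 5.5 mm above the pad, at +-25 mm in x and +-25 mm in y of this frame; they keep a disc from sliding off, so lower it between them, within about 3 mm of the pad's centre
- pad_near (a point): the same for the pad at -x of the turret; empty, free for parking a disc
- pad_far (a point): the same for the pad at +x of the turret; empty, free for parking a disc
- grey_disc: grey plastic sample disc, 55 mm in diameter, 10 mm thick, about 40 g, overhanging its pad all round; origin at the centre of its underside. Best gripped along the tangent of the turret (fingers before and behind it as the turret turns), so that the fingers pass between the pins and stay clear of the knob; the tips can reach 8 mm below its underside
- brown_disc: red-brown sample disc, 60 mm in diameter, 8 mm thick, about 30 g, overhanging its pad all round; origin at the centre of its underside; gripped like the grey one
- guard_ring: brass ring, 68 mm in diameter, 9 mm high, lying loose left of the changer; a bystander; origin at the centre of its underside
- brass_weight: brass cylinder, 32 mm in diameter, 28 mm high, standing loose right of the changer; a bystander; origin at the centre of its underside
- pot: small white pot with lid, 60 mm in diameter, 29 mm high, standing loose to the left and nearer the robot; a bystander; origin at the centre of its underside
Mind the look-alikes: they are no part of the job. Leave any green or orange look-alike of the grey_disc alone.

How it is judged:
On the way:
1. the discs have changed places and are let go, with the turret still at home ((((horizontal distance between grey_disc and pad_left below 0.012 m and z of grey_disc in the frame of pad_left between -0.004 and 0.004 m) and (horizontal distance between brown_disc and pad_right below 0.012 m and z of brown_disc in the frame of pad_right between -0.004 and 0.004 m)) or ((horizontal distance between grey_disc and pad_right below 0.012 m and z of grey_disc in the frame of pad_right between -0.004 and 0.004 m) and (horizontal distance between brown_disc and pad_left below 0.012 m and z of brown_disc in the frame of pad_left between -0.004 and 0.004 m))) and distance of each of grey_disc, brown_disc from where it was at the start of the episode above 0.13 m and contact force between the fingers and grey_disc below 0.1 N and contact force between the fingers and brown_disc below 0.1 N and linear speed of each of grey_disc, brown_disc below 0.03 m/s and value of joint turret between -0.1 and 0.12 rad), for 0.2 s.
At the end, for the whole second after the job is handed in: the turret stands still at the third click (1.178 rad, within 0.13), the fingers grip the knob with more than 2 N (grasp point within 30 mm of its grip point), and each disc lies flat on the pad on which the other one started, centred within 12 mm and untouched by the fingers ((((horizontal distance between grey_disc and pad_left below 0.012 m and z of grey_disc in the frame of pad_left between -0.004 and 0.004 m) and (horizontal distance between brown_disc and pad_right below 0.012 m and z of brown_disc in the frame of pad_right between -0.004 and 0.004 m)) or ((horizontal distance between grey_disc and pad_right below 0.012 m and z of grey_disc in the frame of pad_right between -0.004 and 0.004 m) and (horizontal distance between brown_disc and pad_left below 0.012 m and z of brown_disc in the frame of pad_left between -0.004 and 0.004 m))) and distance of each of grey_disc, brown_disc from where it was at the start of the episode above 0.113 m and contact force between the fingers and grey_disc below 0.1 N and contact force between the fingers and brown_disc below 0.1 N and linear speed of each of grey_disc, brown_disc below 0.03 m/s and value of joint turret between 1.0481 and 1.3081 rad and velocity of joint turret between -0.1 and 0.1 rad/s and contact force between the fingers and turret above 2 N and distance between the grasp point and knob_grip below 0.03 m); the arm keeps its last pose, push and grip.
It fails at once if the knob was turned beyond the third click, toward the fourth (value of joint turret above 1.3981 rad).
It fails at once if the brass ring was disturbed (distance of guard_ring from where it was at the start of the episode above 0.02 m).
It fails at once if the brass weight was disturbed (distance of brass_weight from where it was at the start of the episode above 0.02 m).
It fails at once if the pot was disturbed (distance of pot from where it was at the start of the episode above 0.02 m).
It also fails if it takes over 72 s, if anything falls off the work surface, if the arm or the gripper's body presses on something with over 40 N, if the wrist force passes 120 N, or if a joint passes its speed limit or range.

## Working session

There is one attempt and no reset: what is moved stays moved. The work goes in short steps, Python scripts to look and compute and a tool call to move; the robot and the scene stay as the last step left them, time stands still between calls to the robot, and variables do not carry over. Pictures are saved under pics/ and viewed, and the job is handed in when it is done.

Besides the shell and the picture viewer there is one more tool, called after ">>>" by a JSON object that holds its "fn" and its "kwargs", one argument or row to a line. apply_moves: Moves the arm, as the interface text tells. Its arguments: {"type":"object","properties":{"plan":{"type":"array"},"squeeze":{"type":"number"}},"required":["plan"]}

```bash
ls; mkdir -p pics
python3 - <<'E'
from plant import robot
import cv2, numpy as np
print(robot.grip_point_offset)
print(robot.observe())
for c in ["top","side","wrist"]:
    im=robot.get_image(c); cv2.imwrite(f"pics/{c}0.png",im[...,::-1])
    k=robot.get_calibration(c); print(c,{a:np.round(np.array(b),4).tolist() for a,b in k.items()})
E
```

```text
pics
0.0187
{'time': 0.0, 'qpos': array([-1.33509189e+00,  8.79766123e-02,  1.37227432e+00,  2.35411579e-05,
        1.68360795e+00, -1.03107947e-01]), 'qvel': array([-0.00225129,  0.00026587, -0.00084638, -0.00061433, -0.00265927,
        0.00124612]), 'joint_efforts': array([ 6.06771823e-05, -3.51873350e+01, -3.13270032e+01, -3.05720505e-04,
        1.07255767e-02, -7.07870583e-06]), 'tcp_pos': array([ 0.18268251, -0.51824085,  0.23011714]), 'eef_rot': array([-1.13140131e-03,  9.85684201e-01,  1.68598255e-01, -6.33970074e-05]), 'ft_force': array([-0.18340068, -0.36644108,  0.07642521]), 'wrist_torque': array([-0.01270354, -0.02144607,  0.00551528]), 'width': 0.08554449822622671}
top {'intrinsics': [[495.5682, 0.0, 317.2493], [0.0, 495.5682, 204.6073], [0.0, 0.0, 1.0]], 'D': [-0.1216, 0.0, 0.0, 0.0, 0.0], 'pose': [[-0.0136, -0.9931, 0.1161, 0.4378], [-0.9999, 0.0127, -0.009, 0.0174], [0.0074, -0.1162, -0.9932, 1.0269], [0.0, 0.0, 0.0, 1.0]]}
side {'intrinsics': [[366.6102, 0.0, 311.9824], [0.0, 366.6102, 206.1985], [0.0, 0.0, 1.0]], 'D': [-0.0632, 0.0, 0.0, 0.0, 0.0], 'pose': [[0.9827, -0.1126, 0.147, 0.4191], [-0.184, -0.5028, 0.8446, -0.7137], [-0.0212, -0.857, -0.5149, 0.5313], [0.0, 0.0, 0.0, 1.0]]}
wrist {'intrinsics': [[278.8368, 0.0, 315.7809], [0.0, 278.8368, 201.7899], [0.0, 0.0, 1.0]], 'D': [0.007, 0.0, 0.0, 0.0, 0.0], 'tool_from_camera': [[-0.0004, -0.9503, -0.3114, 0.0807], [1.0, -0.0005, 0.0001, -0.0], [-0.0002, -0.3114, 0.9503, -0.142], [0.0, 0.0, 0.0, 1.0]]}
```

View pics/top0.png

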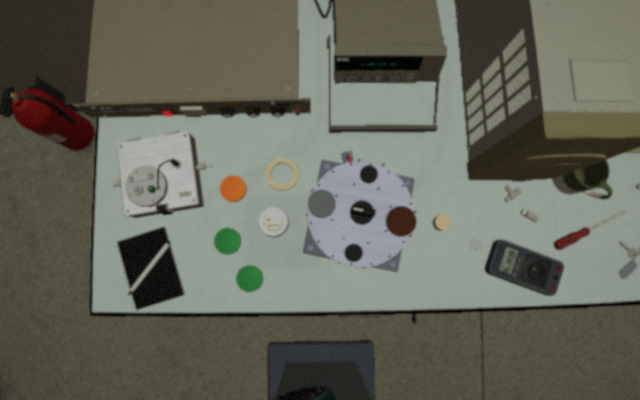

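View pics/side0.png

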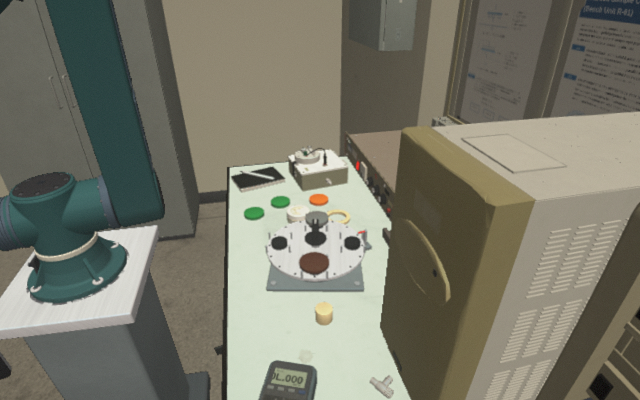

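Run:
```python
from plant import robot
for q in ["grey_disc","brown_disc","knob_grip","turret"]:
    for d in robot.recognise("top",q)[:4]: print(q,d)
```

```text
grey_disc {'position': [0.5559, 0.0053, 0.066], 'score': 0.93}
grey_disc {'position': [0.4829, 0.2003, 0.0102], 'score': 0.91}
grey_disc {'position': [0.5978, 0.1892, 0.0099], 'score': 0.75}
grey_disc {'position': [0.4079, 0.1517, 0.0097], 'score': 0.68}
brown_disc {'position': [0.5157, -0.1526, 0.0623], 'score': 0.72}
knob_grip {'position': [0.5281, -0.0722, 0.0451], 'score': 0.86}
turret {'position': [0.5285, -0.0757, 0.0444], 'score': 0.88}
```

Run:
```python
import cv2
im=cv2.imread("pics/top0.png")
cv2.imwrite("pics/crop0.png",cv2.resize(im[140:285,260:465],None,fx=3.8,fy=3.8,interpolation=cv2.INTER_CUBIC))
```

```text
(no output)
```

View pics/crop0.png

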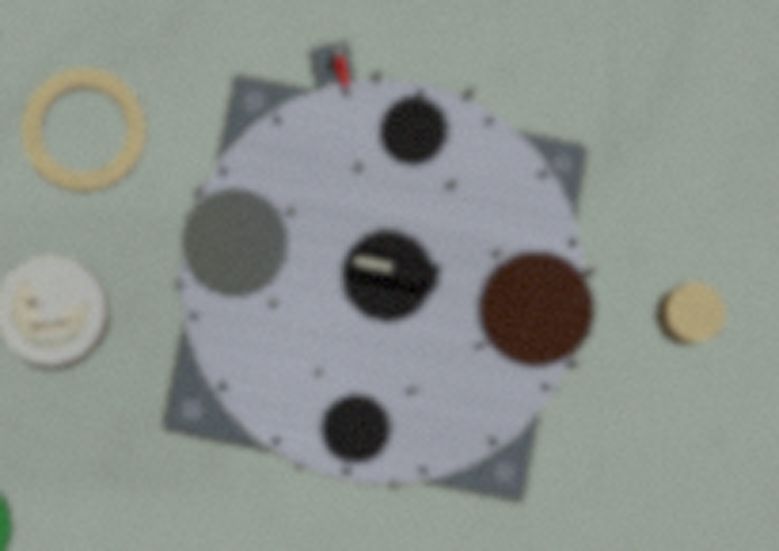

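View pics/wrist0.png

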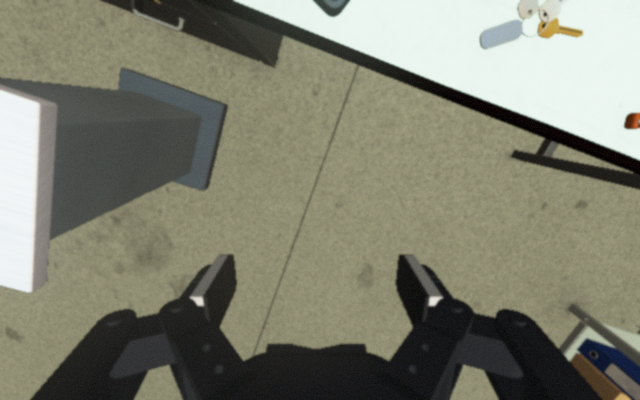

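```bash
cat > h.py <<'E'
import cv2, numpy as np
from plant import robot
from scipy.spatial.transform import Rotation as R
def rot(q): return R.from_quat([q[1],q[2],q[3],q[0]]).as_matrix()
def cam(c,o=None):
    k=robot.get_calibration(c); K=np.array(k["intrinsics"]);D=np.array(k["D"])
    if c=="wrist":
        T=np.eye(4);T[:3,:3]=rot(o["eef_rot"]);T[:3,3]=o["tcp_pos"]
        P=T@np.array(k["tool_from_camera"])
    else: P=np.array(k["pose"])
    return K,D,P
def bp(C,uv,z):
    K,D,P=C
    n=cv2.undistortPoints(np.array([[uv]],float),K,D)[0,0]
    d=P[:3,:3]@np.array([n[0],n[1],1.]); return P[:3,3]+d*(z-P[2,3])/d[2]
def pj(C,X):
    K,D,P=C
    Q=np.linalg.inv(P); r,_=cv2.Rodrigues(Q[:3,:3])
    return cv2.projectPoints(np.array(X,float).reshape(-1,3),r,Q[:3,3],K,D)[0][:,0]
def delta(o,tgt,yaw=None):
    "shift mm in tool axes to world tcp tgt; turn deg so that tool y axis is along world angle yaw (mod 180)"
    Rm=rot(o["eef_rot"]); s=Rm.T@(np.array(tgt)-o["tcp_pos"])*1000
    t=None
    if yaw is not None:
        y=Rm[:,1]; cur=np.arctan2(y[1],y[0]); 
        t=-np.degrees((yaw-cur+np.pi/2)%np.pi-np.pi/2) # tool z down -> opposite sign
    return np.round(s,1),t
def blob(mask,near,rmax=40):
    n,l,st,ce=cv2.connectedComponentsWithStats(mask.astype(np.uint8))
    b=[(i,np.hypot(*(ce[i]-near))) for i in range(1,n) if st[i,4]>60]
    i=min(b,key=lambda t:t[1])[0]; 
    m=(l==i).astype(np.uint8)
    c=max(cv2.findContours(m,0,cv2.CHAIN_APPROX_NONE)[0],key=len)
    e=cv2.fitEllipse(c); return ce[i],st[i,4],e
E
python3 - <<'E'
from h import *
im=cv2.imread("pics/top0.png").astype(int); C=cam("top")
b,g,r=im[...,0],im[...,1],im[...,2]; s=im.sum(2)
res={}
for n,m,p,z in [("far",s<190,(369,174),.0565),("near",s<190,(354,253),.0565),("brown",(r-b>25)&(s<300),(401,221),.0645),("grey",(s<400)&(b-r<0+8),(321,204),.0665)]:
    c,a,e=blob(m,p); X=bp(C,c,z); Xe=bp(C,e[0],z); res[n]=X; print(n,c,a,np.round(e[1],1),np.round(X,4),np.round(Xe,4))
f,nr=res["far"],res["near"]
c=(f+nr)/2; print("centre",c, np.linalg.norm(f-nr),"yaw",np.degrees(np.arctan2(*(f-nr)[1::-1])))
d=res["grey"]-res["brown"]; print("mid",(res["grey"]+res["brown"])/2, np.linalg.norm(d[:2]),np.degrees(np.arctan2(d[1],d[0]))-90)
E
```

```text
far [368.315 173.845] 200 [14.7 15.5] [ 0.6116 -0.0939  0.0565] [ 0.6117 -0.0939  0.0565]
near [353.25980392 252.38235294] 204 [15.  15.5] [ 0.4564 -0.0605  0.0565] [ 0.4564 -0.0605  0.0565]
brown [400.87080537 220.90268456] 596 [26.4 26.9] [ 0.5161 -0.1545  0.0645] [ 0.5161 -0.1545  0.0645]
grey [320.65325077 203.17801858] 646 [27.2 28.7] [0.5528 0.002  0.0665] [0.5529 0.0021 0.0665]
centre [ 0.53400459 -0.07716672  0.0565    ] 0.158808389645986 yaw -12.153012680866901
mid [ 0.53447318 -0.07624484  0.0655    ] 0.16080945349432937 -13.189620318305884
```

Run:
```python
from h import *
o=robot.observe()
print(delta(o,[0.52,-0.09,0.23],np.radians(-12.6)))
```

```text
(array([ 460.5, -292.2,    1.2]), np.float64(-57.98754826873645))
```

>>> {"fn": "apply_moves", "kwargs": {
  "plan": [
    [[40,-25,0],-5,-1],
    [[80,-50,0],-12,-1],
    [[120,-76,0],-19,-1],
    [[160,-101,0],-26,-1],
    [[200,-127,0],-33,-1]
  ]
}}

```text
time: 0.85
tcp_pos: [0.33, -0.331, 0.2315]
eef_rot: [0.0, 0.896, 0.444, 0.0]
ft_force: [0.9, -0.2, 0.3]
width: 0.0855
```

>>> {"fn": "apply_moves", "kwargs": {
  "plan": [
    [[45,1,0],-5,-1],
    [[95,2,0],-10,-1],
    [[145,3,0],-15,-1],
    [[195,4,0],-20,-1],
    [[240,4,0],-25,-1]
  ]
}}

```text
time: 1.35
tcp_pos: [0.4799, -0.1426, 0.2315]
eef_rot: [0.0, 0.779, 0.627, 0.0]
ft_force: [0.5, -0.9, 0.1]
width: 0.0853
```

Run:
```python
from h import *
o=robot.observe(); im=robot.get_image("wrist"); cv2.imwrite("pics/w1.png",im[...,::-1])
print(o['tcp_pos'],o['eef_rot'],delta(o,[0.52,-0.09,0.23],np.radians(-12.6)))
C=cam("wrist",o)
import json; np.save("w1.npy",[o['tcp_pos'].tolist()+list(o['eef_rot'])])
c=np.array([.534,-.077,0]);a=np.radians(-12.6);ex=np.array([np.cos(a),np.sin(a),0]);ey=np.array([-ex[1],ex[0],0])
for n,p in [("c",c),("L",c+.08*ey),("R",c-.08*ey),("F",c+.08*ex),("N",c-.08*ex)]:
    print(n,pj(C,p+[0,0,.0565]))
```

```text
[ 0.47992543 -0.14263279  0.23154937] [3.95491280e-04 7.78982724e-01 6.27045206e-01 2.62487391e-04] (array([60. , 27.9,  1.6]), np.float64(0.26492891093424836))
c [[350.76862018 114.7597906 ]]
L [[354.32386878  30.24910109]]
R [[347.79765212 186.12561851]]
F [[424.53920122 114.99951346]]
N [[277.00086241 114.43460168]]
```

View pics/w1.png

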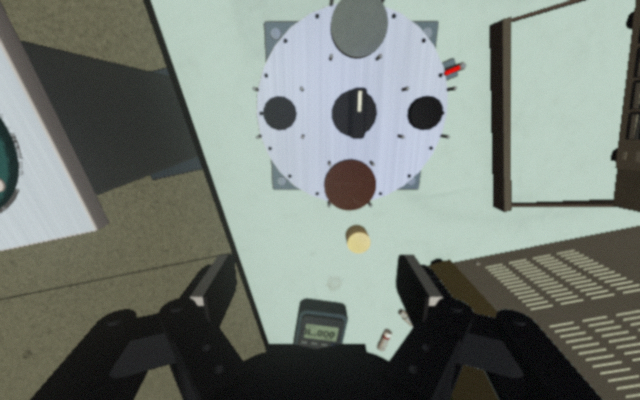

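```bash
cat > meas.py <<'E'
from h import *
def meas(png,st):
    im=cv2.imread(png).astype(int); C=cam("wrist",dict(tcp_pos=st[:3],eef_rot=st[3:]))
    return im,C
E
python3 - <<'E'
from meas import *
st=np.load("w1.npy")[0]; im,C=meas("pics/w1.png",st)
b,g,r=im[...,0],im[...,1],im[...,2]; s=im.sum(2)
res={}
for n,m,p,z in [("far",s<200,(425,113),.0565),("near",s<200,(279,113),.0565),("brown",(r-b>20)&(s<300),(350,185),.0645),("grey",(s<400)&(abs(b-r)<25),(359,27),.0665)]:
    c,a,e=blob(m,p); X=bp(C,e[0],z); res[n]=X; print(n,c,a,np.round(e[0],1),np.round(e[1],1),np.round(X,4))
f,nr=res["far"],res["near"]
c=(f+nr)/2; print("centre",c, np.linalg.norm(f-nr),"yaw",np.degrees(np.arctan2(*(f-nr)[1::-1])))
d=res["grey"]-res["brown"]; print("mid",(res["grey"]+res["brown"])/2, np.linalg.norm(d[:2]),np.degrees(np.arctan2(d[1],d[0]))-90)
E
```

```text
far [424.84714119 112.46207701] 857 [424.8 112.5] [30.1 34.3] [ 0.6126 -0.0919  0.0565]
near [279.29445235 112.78520626] 703 [279.3 112.8] [28.6 29.5] [ 0.4588 -0.0584  0.0565]
brown [349.7998944  184.87170011] 1894 [349.8 184.9] [47.4 49. ] [ 0.5186 -0.1518  0.0645]
grey [358.42195478  26.6079504 ] 2742 [358.5  26.3] [55.3 62.6] [0.5543 0.0014 0.0665]
centre [ 0.53571531 -0.07516381  0.0565    ] 0.157459161838226 yaw -12.272369916043415
mid [ 0.53641853 -0.07521529  0.0655    ] 0.15728577882958245 -13.115445468355446
```

Run:
```python
from h import *
o=robot.observe()
print(delta(o,[0.5536,0.0015,0.13],np.radians(-12.6)))
```

```text
(array([149.4,  40.3, 102.3]), np.float64(0.7958234701884199))
```

>>> {"fn": "apply_moves", "kwargs": {
  "plan": [
    [[35,10,20],0,-1],
    [[70,20,45],0,-1],
    [[105,30,70],0,-1],
    [[135,37,92],0,-1],
    [[149,40,102],0.5,-1]
  ]
}}

```text
time: 1.9
tcp_pos: [0.5496, -0.0057, 0.1263]
eef_rot: [-0.002, 0.782, 0.623, -0.001]
ft_force: [-0.3, -0.6, -0.6]
width: 0.0853
```

>>> {"fn": "apply_moves", "kwargs": {
  "plan": [
    [[0,0,0],0,-1],
    [[0,0,0],0,-1]
  ]
}}

```text
time: 2.1
tcp_pos: [0.5502, -0.0085, 0.1295]
eef_rot: [0.0, 0.783, 0.622, -0.0]
ft_force: [0.1, -0.1, 0.5]
width: 0.0855
```

```bash
cat > look.py <<'E'
from h import *
import sys
def look(name):
    o=robot.observe(); im=robot.get_image("wrist"); cv2.imwrite(f"pics/{name}.png",im[...,::-1])
    np.save(name+".npy",np.r_[o['tcp_pos'],o['eef_rot']])
    y=rot(o['eef_rot'])[:,1]
    print(np.round(o['tcp_pos'],4),"jaw yaw",np.degrees(np.arctan2(y[1],y[0])),"tilt",rot(o['eef_rot'])[2],o['ft_force'],o['width'])
    return o,im[...,::-1].astype(int),cam("wrist",o)
E
python3 - <<'E'
from look import *
o,im,C=look("w2")
for dz in (0,-.0635): print(pj(C,o['tcp_pos']+[0,0,dz]))
E
```

```text
[ 0.5502 -0.0085  0.1295] jaw yaw -13.067106010388732 tilt [-7.97051969e-04 -7.82380061e-05 -9.99999679e-01] [ 0.06055667 -0.0573873   0.52615476] 0.0855365519492264
[[314.77216763 257.77930086]]
[[315.0260799  217.32165085]]
```

View pics/w2.png

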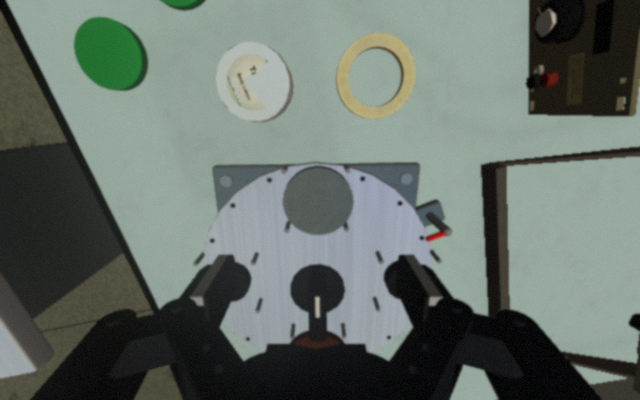

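Run:
```python
from meas import *
st=np.load("w2.npy"); im,C=meas("pics/w2.png",st)
s=im.sum(2); b,r=im[...,0],im[...,2]
c,a,e=blob((s<390)&(s>150)&(abs(b-r)<25),(318,200)); print(c,a,e, bp(C,e[0],.0665))
# predicted outline
t=np.linspace(0,2*np.pi,60)
X=bp(C,e[0],.0665); P=pj(C,X+np.c_[.0275*np.cos(t),.0275*np.sin(t),0*t])
big=cv2.resize(im.astype(np.uint8)[130:360,180:460],None,fx=2.8,fy=2.8,interpolation=cv2.INTER_CUBIC)
for p in P: cv2.circle(big,tuple(int(v) for v in (p-[180,130])*2.8+1.4),1,(0,255,0),-1)
cv2.imwrite("pics/w2c.png",big)
```

```text
[324.33858367 191.25869456] 7936 ((334.7088623046875, 196.5418701171875), (70.74357604980469, 239.38307189941406), 93.6002197265625) [0.56890062 0.00492431 0.0665    ]
```

View pics/w2c.png

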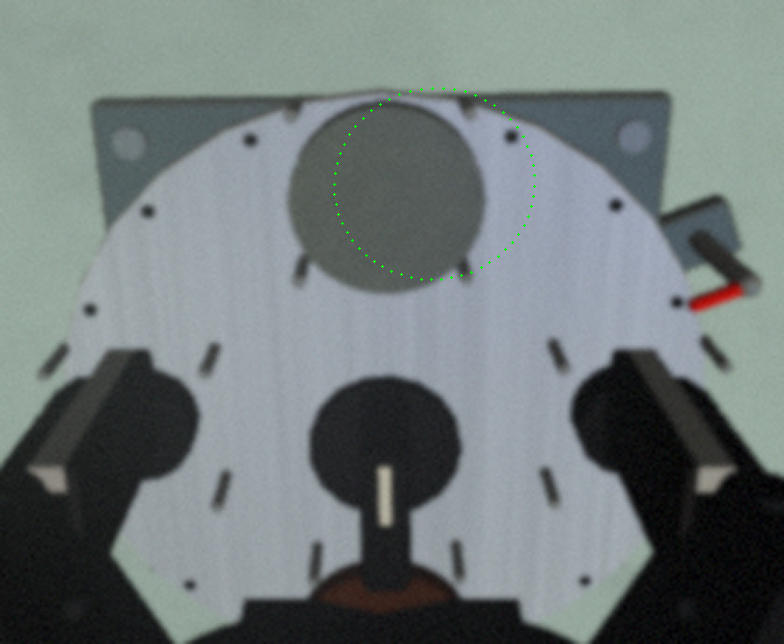

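Run:
```python
from meas import *
st=np.load("w2.npy"); im,C=meas("pics/w2.png",st)
s=im.sum(2); b,r,g=im[...,0],im[...,2],im[...,1]
print(im[200,318],im[180,225],im[250,318],im[290,318])
m=(s<390)&(s>150)&(b-r<4)
c,a,e=blob(m,(318,200)); X=bp(C,e[0],.0665);print(c,a,e,X)
t=np.linspace(0,2*np.pi,60)
P=pj(C,X+np.c_[.0275*np.cos(t),.0275*np.sin(t),0*t])
cc=np.array([.5349,-.0762,0]);an=np.radians(-12.6);ex=np.array([np.cos(an),np.sin(an),0]);ey=np.array([-ex[1],ex[0],0])
Q=[]
for k in range(4):
    c0=cc+.08*np.array([ex,ey,-ex,-ey])[k]
    for i in(-1,1):
        for j in (-1,1): Q.append(c0+.025*i*ex+.025*j*ey+[0,0,.062])
Q=pj(C,Q)
F=pj(C,cc+[0,0,.067]+np.c_[.024*np.cos(t),.024*np.sin(t),0*t])
G=pj(C,cc+[0,0,.044]+np.c_[.108*np.cos(t),.108*np.sin(t),0*t])
L=pj(C,cc+[0,0,.1]+np.outer(np.linspace(-.023,.023,12),ey))
big=cv2.resize(im.astype(np.uint8)[130:360,180:460],None,fx=2.8,fy=2.8,interpolation=cv2.INTER_CUBIC)
for S,col in ((P,(0,255,0)),(Q,(0,0,255)),(F,(255,255,0)),(G,(255,0,255)),(L,(0,0,255))):
  for p in S: cv2.circle(big,tuple(int(v) for v in (p-[180,130])*2.8+1.4),2,col,-1)
cv2.imwrite("pics/w2d.png",big)
```

```text
[89 94 85] [125 123 110] [170 159 148] [35 34 32]
[305.07932692 201.51923077] 1664 ((306.93963623046875, 203.38839721679688), (43.28230285644531, 71.23883819580078), 1.3159029483795166) [0.54679227 0.00436714 0.0665    ]
```

View pics/w2d.png

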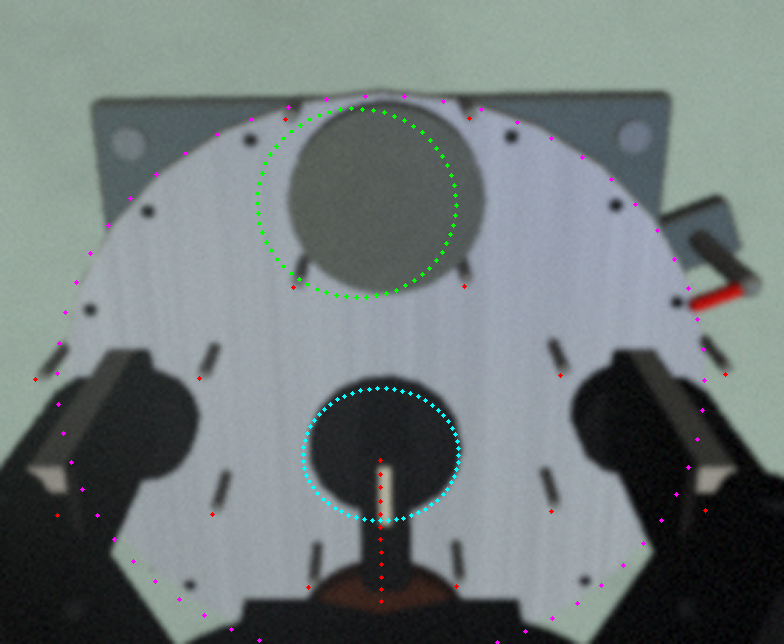

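Run:
```python
from meas import *
from scipy.optimize import least_squares
st=np.load("w2.npy"); im,C=meas("pics/w2.png",st)
obs={('L',-1,-1):(301,281),('L',1,-1):(464,279),('R',-1,1):(317,575),('R',1,1):(458,572),('N',1,1):(206,373),('N',1,-1):(218,505),('F',-1,1):(566,372),('F',-1,-1):(553,506),('N',-1,1):(43,375),('F',1,1):(728,368)}
off=dict(L=(0,.08),R=(0,-.08),F=(.08,0),N=(-.08,0))
B=np.array([[off[k[0]][0]+.025*k[1],off[k[0]][1]+.025*k[2]] for k in obs])
U=np.array(list(obs.values()))/2.8+[180,130]
def f(p,raw=False):
    c,s=np.cos(p[2]),np.sin(p[2])
    X=np.c_[p[0]+B[:,0]*c-B[:,1]*s,p[1]+B[:,0]*s+B[:,1]*c,np.full(len(B),.0612+p[3])]
    return (pj(C,X)-U).ravel()
for fix in (0,1):
    fun=(lambda p:f(np.r_[p[:3],0])) if fix else f
    r=least_squares(fun,[.535,-.076,-.22,0][:3 if fix else 4],loss='soft_l1')
    print(r.x,np.degrees(r.x[2]),np.round(r.fun.reshape(-1,2),1).tolist())
print(bp(C,(318.2,200),.0665))
```

```text
[ 0.53673241 -0.07650332 -0.21950492 -0.00216497] -12.576705497407358 [[-0.4, 0.2], [1.6, 0.4], [-1.4, 1.3], [0.8, 2.0], [0.2, -0.5], [0.1, 0.4], [-0.9, -1.1], [0.3, -0.9], [0.4, -0.7], [-0.6, -0.1]]
[ 0.53704971 -0.07536369 -0.21973724] -12.590016726074461 [[-0.7, -0.1], [2.0, 0.2], [-1.6, 2.1], [1.1, 2.8], [-0.4, -0.4], [-0.4, 0.9], [-0.2, -1.0], [0.9, -0.3], [-0.7, -0.6], [0.7, -0.0]]
[0.55591141 0.0050784  0.0665    ]
```

```bash
cat >> h.py <<'E'
CC=np.array([.5352,-.0758,0]);AN=np.radians(-12.6);EX=np.array([np.cos(AN),np.sin(AN),0]);EY=np.array([-EX[1],EX[0],0])
PAD=dict(L=CC+.08*EY,R=CC-.08*EY,F=CC+.08*EX,N=CC-.08*EX)
E
python3 - <<'E'
from h import *
o=robot.observe(); print(PAD)
print(delta(o,[.5532,.0025,.09],AN),delta(o,[.5532,.0025,.0495],AN))
E
```

```text
{'L': array([0.55265146, 0.00227334, 0.        ]), 'R': array([ 0.51774854, -0.15387334,  0.        ]), 'F': array([ 0.61327334, -0.09325146,  0.        ]), 'N': array([ 0.45712666, -0.05834854,  0.        ])}
(array([11.8, -0.1, 40.3]), np.float64(-0.5194170456478712)) (array([11.9, -0.1, 80.8]), np.float64(-0.5194170456478712))
```

>>> {"fn": "apply_moves", "kwargs": {
  "plan": [
    [[8,0,0],-0.5,-1],
    [[12,0,15],-0.5,-1],
    [[12,0,35],-0.5,-1],
    [[12,0,40],-0.5,-1],
    [[12,0,40],-0.5,-1]
  ]
}}

```text
time: 2.65
tcp_pos: [0.5519, 0.0036, 0.0876]
eef_rot: [-0.001, 0.78, 0.625, -0.001]
ft_force: [-0.1, 0.4, -0.4]
width: 0.0854
```

Run:
```python
from look import *
o,im,C=look("w3")
print(delta(o,[.5532,.0025,.0495],AN))
cv2.imwrite("pics/w3c.png",cv2.resize(im.astype(np.uint8)[130:360,180:460],None,fx=2.8,fy=2.8,interpolation=cv2.INTER_CUBIC))
```

```text
[0.5519 0.0036 0.0876] jaw yaw -12.605017620425292 tilt [-5.02172013e-04 -3.21306028e-03 -9.99994712e-01] [-0.13045066  0.44044477 -0.36917992] 0.08536768460691821
(array([-0.8,  1.7, 38.1]), np.float64(-0.005017620425296288))
```

View pics/w3c.png

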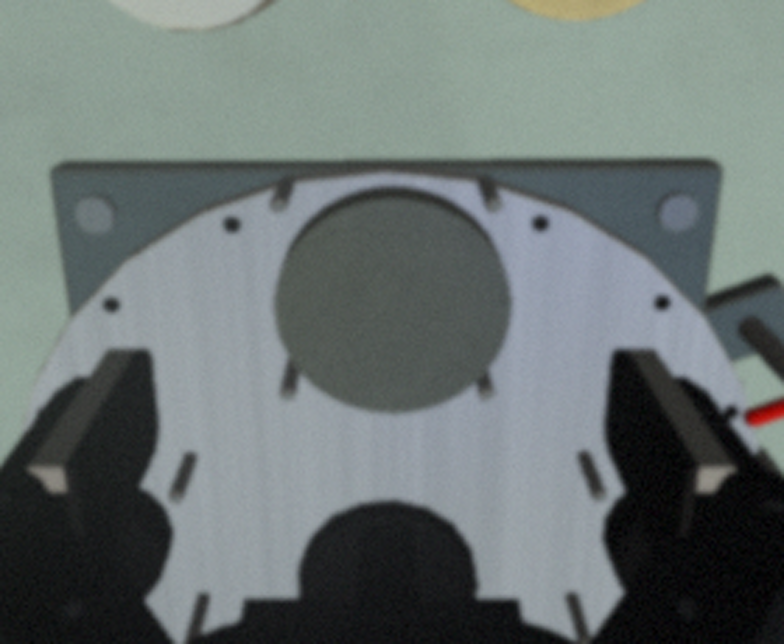

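>>> {"fn": "apply_moves", "kwargs": {
  "plan": [
    [[0,0,0],0,-1],
    [[0,0,0],0,-1],
    [[0,0,0],0,-1]
  ]
}}

```text
time: 3.0
tcp_pos: [0.5535, 0.0035, 0.0902]
eef_rot: [0.001, 0.78, 0.625, 0.001]
ft_force: [-0.2, -0.3, -0.5]
width: 0.0853
```

Run:
```python
from look import *
o=robot.observe(); print(o['tcp_pos'])
print(delta(o,PAD['L']+.0014*EX+[0,0,.0495],AN))
```

```text
[0.55354711 0.00352563 0.09018393]
(array([-1.4,  0.7, 40.7]), np.float64(0.009091351527033246))
```

>>> {"fn": "apply_moves", "kwargs": {
  "plan": [
    [[-1,0.7,10],0,-1],
    [[-1,0.7,22],0,-1],
    [[-1,0.7,34],0,-1],
    [[-1,0.7,40],0,-1],
    [[-1,0.7,40.5],0,-1]
  ]
}}

```text
time: 3.5
tcp_pos: [0.5521, 0.0026, 0.0466]
eef_rot: [-0.001, 0.78, 0.625, -0.001]
ft_force: [0.1, 0.1, -0.2]
width: 0.0851
```

>>> {"fn": "apply_moves", "kwargs": {
  "plan": [
    [[0,0,0],0,0],
    [[0,0,0],0,0.2],
    [[0,0,0],0,0.4],
    [[0,0,0],0,0.6],
    [[0,0,0],0,0.8]
  ],
  "squeeze": 30
}}

```text
time: 4.0
tcp_pos: [0.5541, 0.0024, 0.0497]
eef_rot: [0.001, 0.78, 0.625, 0.001]
ft_force: [-0.7, -0.2, 2.9]
width: 0.0533
```

>>> {"fn": "apply_moves", "kwargs": {
  "plan": [
    [[0,0,0],0,1],
    [[0,0,0],0,1],
    [[0,0,0],0,1]
  ]
}}

```text
time: 4.3
tcp_pos: [0.5542, 0.0024, 0.0497]
eef_rot: [0.001, 0.78, 0.625, 0.001]
ft_force: [-0.8, 0.4, 5.1]
width: 0.0534
```

Run:
```python
from look import *
o,im,C=look("w4")
```

```text
[0.5542 0.0024 0.0497] jaw yaw -12.585369068725695 tilt [ 1.68665347e-04  1.84617603e-03 -9.99998282e-01] [-0.79744162  0.3671876   5.07850284] 0.05340943227028847
```

View pics/w4.png

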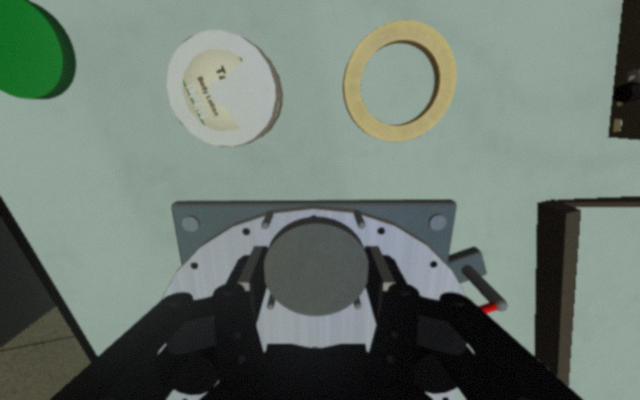

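>>> {"fn": "apply_moves", "kwargs": {
  "plan": [
    [[0,0,-8],0,1],
    [[0,0,-20],0,1],
    [[0,0,-35],0,1],
    [[0,0,-50],0,1],
    [[0,0,-60],0,1]
  ]
}}

```text
time: 4.85
tcp_pos: [0.5544, 0.0024, 0.1113]
eef_rot: [0.001, 0.78, 0.625, 0.001]
ft_force: [0.0, -1.0, -0.6]
width: 0.0531
```

Run:
```python
from look import *
o,im,C=look("w5")
print(delta(o,PAD['N']+.0005*EX*0+[0,0,.11],AN-np.pi/2+.0001))
cv2.imwrite("pics/w5c.png",cv2.resize(im.astype(np.uint8)[130:360,180:460],None,fx=2.8,fy=2.8,interpolation=cv2.INTER_CUBIC))
```

```text
[0.5544 0.0024 0.1113] jaw yaw -12.590645199547641 tilt [ 3.16862649e-04  2.97215768e-03 -9.99995533e-01] [ 0.00185608 -0.97198632 -0.60083052] 0.05309962199519736
(array([-80.5, -81.7,   1. ]), np.float64(-89.99637477749894))
```

View pics/w5c.png

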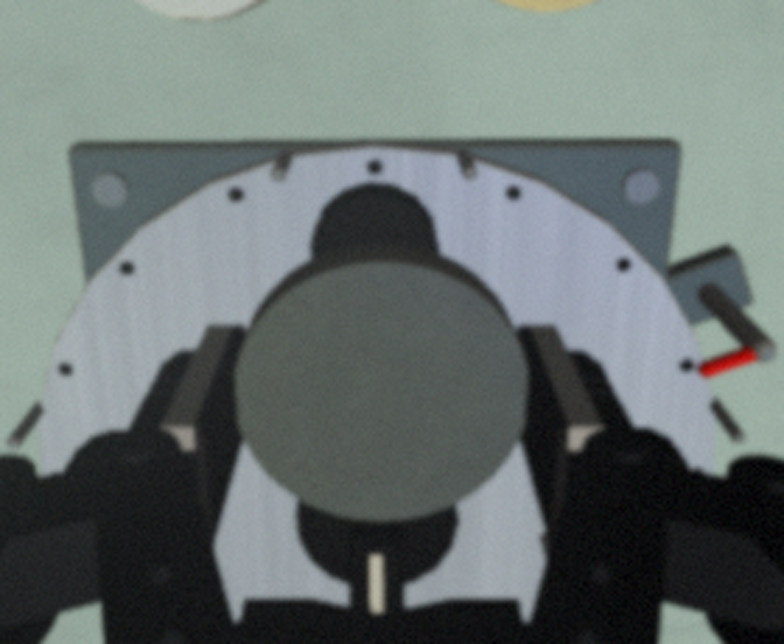

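>>> {"fn": "apply_moves", "kwargs": {
  "plan": [
    [[-20,-20,0],0,1],
    [[-42,-42,0],0,1],
    [[-62,-63,0],0,1],
    [[-76,-77,0],0,1],
    [[-80.5,-81.7,0],0,1]
  ]
}}

```text
time: 5.4
tcp_pos: [0.4548, -0.0589, 0.1089]
eef_rot: [0.0, 0.781, 0.625, -0.0]
ft_force: [0.9, 0.7, 0.1]
width: 0.0535
```

>>> {"fn": "apply_moves", "kwargs": {
  "plan": [
    [[0,0,0],8,1],
    [[0,0,0],16,1],
    [[0,0,0],24,1],
    [[0,0,0],32,1],
    [[0,0,0],40,1]
  ]
}}

```text
time: 5.9
tcp_pos: [0.4569, -0.058, 0.109]
eef_rot: [0.0, 0.948, 0.318, 0.0]
ft_force: [0.3, 0.3, -0.3]
width: 0.0537
```

>>> {"fn": "apply_moves", "kwargs": {
  "plan": [
    [[0,0,0],8,1],
    [[0,0,0],16,1],
    [[0,0,0],24,1],
    [[0,0,0],32,1],
    [[0,0,0],40,1]
  ]
}}

```text
time: 6.4
tcp_pos: [0.4569, -0.0579, 0.109]
eef_rot: [-0.0, 1.0, -0.025, 0.0]
ft_force: [-0.3, -0.3, -0.6]
width: 0.0535
```

>>> {"fn": "apply_moves", "kwargs": {
  "plan": [
    [[0,0,0],6,1],
    [[0,0,0],10,1],
    [[0,0,0],10,1],
    [[0,0,0],10,1],
    [[0,0,0],10,1]
  ]
}}

```text
time: 6.9
tcp_pos: [0.4564, -0.0582, 0.1089]
eef_rot: [0.0, 0.994, -0.109, 0.0]
ft_force: [-0.0, -0.2, 0.3]
width: 0.0536
```

Run:
```python
from look import *
o,im,C=look("w6")
print(delta(o,PAD['N']+[0,0,.05],AN+np.pi/2))
cv2.imwrite("pics/w6c.png",cv2.resize(im.astype(np.uint8)[130:360,180:460],None,fx=2.8,fy=2.8,interpolation=cv2.INTER_CUBIC))
```

```text
[ 0.4564 -0.0582  0.1089] jaw yaw -102.52178793730732 tilt [ 2.45243328e-04 -5.61184438e-06 -9.99999970e-01] [-0.04697027 -0.21488414  0.30702062] 0.053625559422680914
(array([ 0.7,  0. , 58.9]), np.float64(0.07821206269270092))
```

View pics/w6c.png

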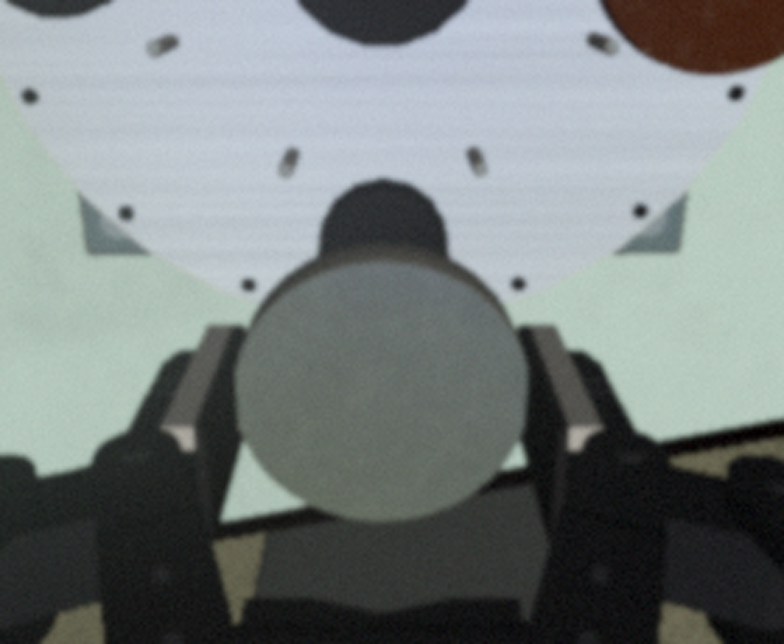

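>>> {"fn": "apply_moves", "kwargs": {
  "plan": [
    [[0.5,0.5,15],0,1],
    [[0.5,0.5,32],0,1],
    [[0.5,0.5,46],0,1],
    [[0.5,0.5,54],0,1],
    [[0.5,0.5,58],0,1]
  ]
}}

```text
time: 7.45
tcp_pos: [0.4562, -0.0587, 0.05]
eef_rot: [-0.0, 0.994, -0.11, -0.001]
ft_force: [0.1, -0.6, 0.2]
width: 0.0537
```

>>> {"fn": "apply_moves", "kwargs": {
  "plan": [
    [[0,0,0],0,1],
    [[0,0,0.5],0,1],
    [[0,0,0.5],0,1]
  ]
}}

```text
time: 7.75
tcp_pos: [0.4571, -0.059, 0.051]
eef_rot: [0.0, 0.994, -0.11, 0.001]
ft_force: [-0.1, -0.8, -0.6]
width: 0.0538
```

Run:
```python
from look import *
o,im,C=look("w7")
cv2.imwrite("pics/w7c.png",cv2.resize(im.astype(np.uint8)[130:360,180:460],None,fx=2.8,fy=2.8,interpolation=cv2.INTER_CUBIC))
```

```text
[ 0.4571 -0.059   0.051 ] jaw yaw -102.58818290993707 tilt [ 1.46506399e-03  1.15685442e-04 -9.99998920e-01] [-0.13846676 -0.78006564 -0.60781093] 0.05381536379082957
```

View pics/w7c.png

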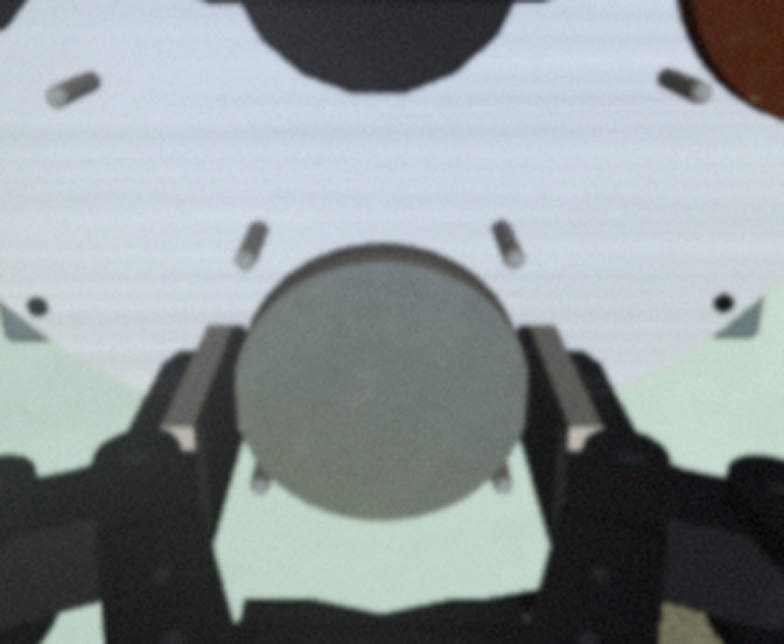

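>>> {"fn": "apply_moves", "kwargs": {
  "plan": [
    [[0,0,1],0,1],
    [[0,0,1],0,-0.35],
    [[0,0,1],0,-0.5],
    [[0,0,1],0,-0.65],
    [[0,0,1],0,-0.8]
  ]
}}

```text
time: 8.3
tcp_pos: [0.4566, -0.0589, 0.0494]
eef_rot: [0.0, 0.994, -0.11, 0.0]
ft_force: [0.4, -0.0, 0.1]
width: 0.0766
```

>>> {"fn": "apply_moves", "kwargs": {
  "plan": [
    [[0,0,0],0,-0.9],
    [[0,0,-5],0,-0.9],
    [[0,0,-20],0,-0.9],
    [[0,0,-40],0,-0.9],
    [[0,0,-60],0,-0.9]
  ]
}}

```text
time: 8.8
tcp_pos: [0.4564, -0.0588, 0.1101]
eef_rot: [0.0, 0.994, -0.11, -0.0]
ft_force: [0.4, -0.2, 0.3]
width: 0.0814
```

Run:
```python
from look import *
o,im,C=look("w8")
cv2.imwrite("pics/w8c.png",cv2.resize(im.astype(np.uint8)[130:360,180:460],None,fx=2.8,fy=2.8,interpolation=cv2.INTER_CUBIC))
```

```text
[ 0.4564 -0.0588  0.1101] jaw yaw -102.58650395869999 tilt [-3.70944601e-04  6.95244897e-05 -9.99999929e-01] [ 0.36531854 -0.20719338  0.30457364] 0.0813693870885971
```

View pics/w8c.png

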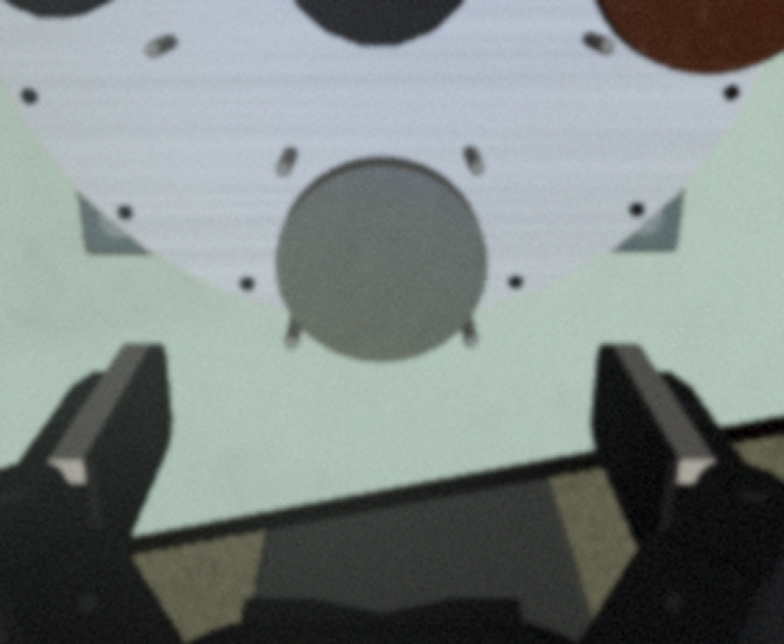

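>>> {"fn": "apply_moves", "kwargs": {
  "plan": [
    [[0,0,-10],-8,-1],
    [[0,0,-15],-16,-1],
    [[0,0,-20],-24,-1],
    [[0,0,-20],-32,-1],
    [[0,0,-20],-40,-1]
  ]
}}

```text
time: 9.35
tcp_pos: [0.4567, -0.0589, 0.1294]
eef_rot: [0.0, 0.971, 0.24, 0.0]
ft_force: [-0.0, 0.1, 0.4]
width: 0.0853
```

>>> {"fn": "apply_moves", "kwargs": {
  "plan": [
    [[0,0,0],-8,-1],
    [[0,0,0],-16,-1],
    [[0,0,0],-24,-1],
    [[0,0,0],-32,-1],
    [[0,0,0],-40,-1]
  ]
}}

```text
time: 9.85
tcp_pos: [0.4565, -0.0589, 0.129]
eef_rot: [0.0, 0.83, 0.557, -0.0]
ft_force: [-0.2, 0.2, -0.1]
width: 0.0855
```

>>> {"fn": "apply_moves", "kwargs": {
  "plan": [
    [[0,0,0],-6,-1],
    [[0,0,0],-10,-1],
    [[0,0,0],-10,-1]
  ]
}}

```text
time: 10.15
tcp_pos: [0.4565, -0.0588, 0.129]
eef_rot: [-0.0, 0.78, 0.625, -0.0]
ft_force: [0.8, -0.0, 0.3]
width: 0.0859
```

Run:
```python
from look import *
o=robot.observe(); print(o['tcp_pos'])
print(delta(o,PAD['R']+[0,0,.12],AN))
```

```text
[ 0.45649818 -0.05884786  0.12904369]
(array([-79.4,  80.5,   9. ]), np.float64(0.0022400185558035927))
```

>>> {"fn": "apply_moves", "kwargs": {
  "plan": [
    [[-20,20,0],0,-1],
    [[-42,42,0],0,-1],
    [[-62,63,5],0,-1],
    [[-75,76,20],0,-1],
    [[-79.5,80.5,39],0,-1]
  ]
}}

```text
time: 10.65
tcp_pos: [0.5195, -0.1561, 0.0907]
eef_rot: [0.002, 0.781, 0.624, 0.001]
ft_force: [1.1, -0.3, -0.2]
width: 0.0854
```

>>> {"fn": "apply_moves", "kwargs": {
  "plan": [
    [[0,0,0],0,-1],
    [[0,0,0],0,-1],
    [[0,0,0],0,-1]
  ]
}}

```text
time: 10.95
tcp_pos: [0.5182, -0.1537, 0.0914]
eef_rot: [0.001, 0.78, 0.625, 0.0]
ft_force: [-0.9, 1.2, 1.3]
width: 0.085
```

Run:
```python
from look import *
o,im,C=look("w9")
print(delta(o,PAD['R']+[0,0,.0495],AN))
cv2.imwrite("pics/w9c.png",cv2.resize(im.astype(np.uint8)[130:360,180:460],None,fx=2.8,fy=2.8,interpolation=cv2.INTER_CUBIC))
```

```text
[ 0.5182 -0.1537  0.0914] jaw yaw -12.587494076615641 tilt [-1.73494331e-04  1.60274075e-03 -9.99998701e-01] [-0.86330263  1.17105288  1.29522781] 0.08499814781146428
(array([-0.2, -0.5, 41.9]), np.float64(0.012505923384353669))
```

View pics/w9c.png

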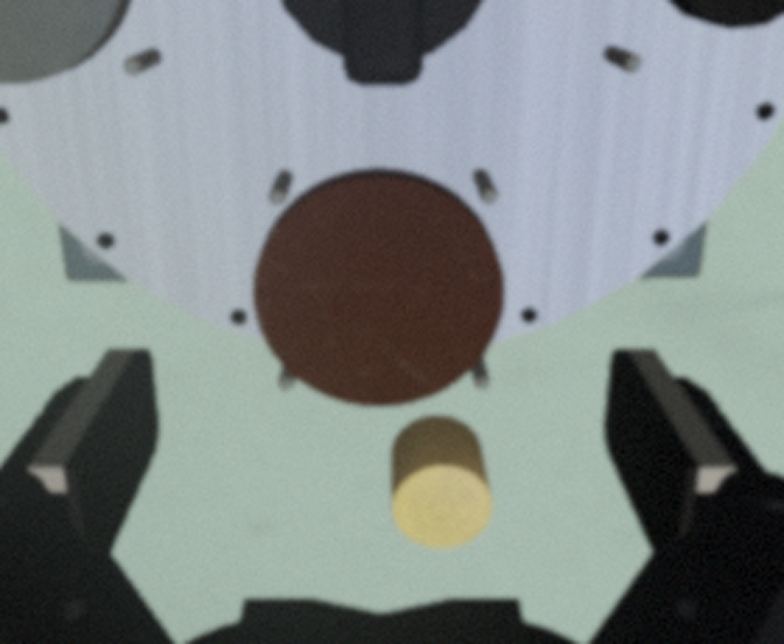

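```bash
cat > rel.py <<'E'
from meas import *
from scipy.optimize import least_squares
def rel(name,pins,disc,R,ztop):
    # pins: crop px of pin tops order (-,+),(+,+),(-,-),(+,-) in EX,EY ; disc: l,r,t,b crop extents of top face
    st=np.load(name+".npy"); im,C=meas(f"pics/{name}.png",st)
    U=np.array(pins)/2.8+[180,130]; B=np.array([(-1,1),(1,1),(-1,-1),(1,-1)])*.025
    def P(p): return np.array([st[0],st[1],0])+p[0]*EX+p[1]*EY
    def f(p): return (pj(C,np.array([P(p)+b[0]*EX+b[1]*EY+[0,0,.0615] for b in B]))-U).ravel()
    r=least_squares(f,[0,0]); 
    t=np.linspace(0,2*np.pi,200)
    def g(p):
        Q=pj(C,P(p)+np.c_[R*np.cos(t),R*np.sin(t),0*t+ztop]); Q=(Q-[180,130])*2.8
        return np.r_[Q[:,0].min(),Q[:,0].max(),Q[:,1].min(),Q[:,1].max()]-disc
    d=least_squares(g,[0,0])
    print(name,"pad rel tcp (EX,EY) mm",r.x*1000,np.round(r.fun,1),"disc rel tcp",d.x*1000,np.round(d.fun,1))
E
python3 - <<'E'
from rel import *
rel("w3",[(280,205),(492,203),(289,392),(485,392)],[275,510,188,411],.0275,.0665)
rel("w9",[(276,197),(489,197),(284,383),(483,380)],[254,503,169,405],.030,.0645)
E
```

```text
w3 pad rel tcp (EX,EY) mm [ 1.98082265 -0.05301959] [-1.3 -1.1  1.8 -0.3 -1.5  0.9  0.9  1. ] disc rel tcp [3.33373799 1.79606695] [-2.3  2.3  2.4 -2.6]
w9 pad rel tcp (EX,EY) mm [1.31775229 0.53300775] [-0.4 -0.8  0.8 -0.9 -0.3  0.5 -0.2  1.5] disc rel tcp [0.24696466 2.09337368] [-2.4  2.4  1.9 -2. ]
```

>>> {"fn": "apply_moves", "kwargs": {
  "plan": [
    [[0.5,-0.6,10],0,-1],
    [[0.5,-0.6,22],0,-1],
    [[0.5,-0.6,34],0,-1],
    [[0.5,-0.6,40],0,-1],
    [[0.5,-0.6,42],0,-1]
  ]
}}

```text
time: 11.5
tcp_pos: [0.5163, -0.1529, 0.0465]
eef_rot: [-0.001, 0.78, 0.625, -0.001]
ft_force: [0.1, -0.5, 0.2]
width: 0.0856
```

>>> {"fn": "apply_moves", "kwargs": {
  "plan": [
    [[0,0,0],0,-0.7],
    [[0,0,0],0,-0.5],
    [[0,0,0],0,-0.3],
    [[0,0,0],0,0.1],
    [[0,0,0],0,0.5]
  ],
  "squeeze": 30
}}

```text
time: 12.0
tcp_pos: [0.518, -0.1537, 0.0492]
eef_rot: [0.001, 0.78, 0.625, 0.0]
ft_force: [0.4, 0.3, 3.8]
width: 0.0587
```

>>> {"fn": "apply_moves", "kwargs": {
  "plan": [
    [[0,0,0],0,1],
    [[0,0,0],0,1],
    [[0,0,0],0,1]
  ]
}}

```text
time: 12.3
tcp_pos: [0.518, -0.1537, 0.0492]
eef_rot: [0.001, 0.78, 0.625, 0.0]
ft_force: [1.5, 0.9, 5.0]
width: 0.0586
```

Run:
```python
from look import *
o,im,C=look("w10")
cv2.imwrite("pics/w10c.png",cv2.resize(im.astype(np.uint8)[130:360,180:460],None,fx=2.8,fy=2.8,interpolation=cv2.INTER_CUBIC))
```

```text
[ 0.518  -0.1537  0.0492] jaw yaw -12.590742699964924 tilt [-4.06087465e-04  1.88188152e-03 -9.99998147e-01] [1.45864331 0.87371682 5.00592211] 0.05863950784530074
```

View pics/w10c.png

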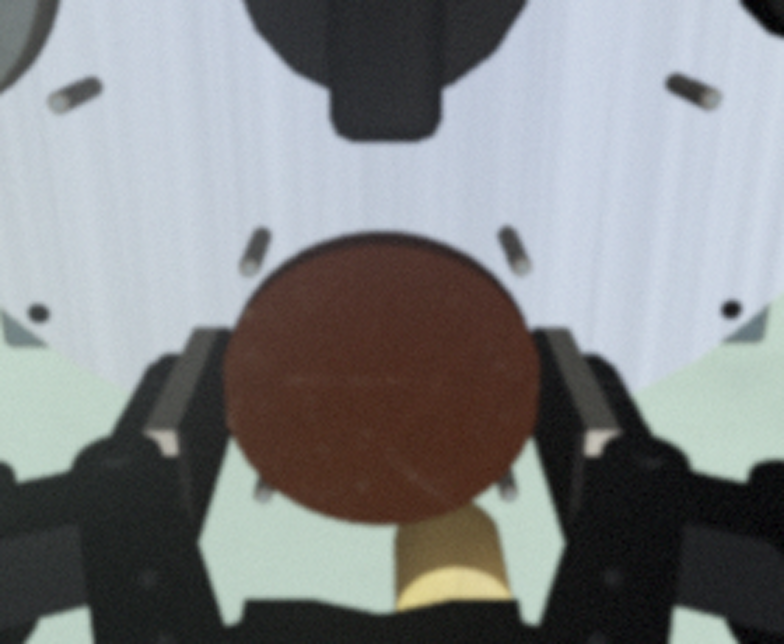

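>>> {"fn": "apply_moves", "kwargs": {
  "plan": [
    [[0,0,-8],0,1],
    [[0,0,-20],0,1],
    [[0,0,-38],0,1],
    [[0,0,-56],0,1],
    [[0,0,-66],0,1]
  ]
}}

```text
time: 12.85
tcp_pos: [0.5179, -0.1536, 0.1164]
eef_rot: [0.001, 0.78, 0.625, 0.001]
ft_force: [1.3, -0.6, -0.1]
width: 0.0586
```

>>> {"fn": "apply_moves", "kwargs": {
  "plan": [
    [[20,0,0],0,1],
    [[55,0,0],0,1],
    [[95,0,0],0,1],
    [[130,0,0],0,1],
    [[150,0,0],0,1]
  ]
}}

```text
time: 13.35
tcp_pos: [0.5499, -0.0044, 0.1142]
eef_rot: [-0.001, 0.78, 0.626, 0.0]
ft_force: [0.3, -0.4, -0.4]
width: 0.0586
```

>>> {"fn": "apply_moves", "kwargs": {
  "plan": [
    [[8,1,10],0,1],
    [[9,1,25],0,1],
    [[9,1,36],0,1],
    [[9,1,40],0,1],
    [[9,1,40],0,1]
  ]
}}

```text
time: 13.85
tcp_pos: [0.5518, 0.0006, 0.0725]
eef_rot: [-0.001, 0.781, 0.625, -0.001]
ft_force: [-0.7, -0.2, -0.0]
width: 0.0585
```

>>> {"fn": "apply_moves", "kwargs": {
  "plan": [
    [[0,0,0],0,1],
    [[0,0,0],0,1]
  ]
}}

```text
time: 14.05
tcp_pos: [0.5535, 0.001, 0.075]
eef_rot: [0.001, 0.781, 0.625, 0.0]
ft_force: [0.4, -0.3, -0.3]
width: 0.0583
```

Run:
```python
from look import *
o,im,C=look("w11")
print(delta(o,PAD['L']+[0,0,.0502],AN))
cv2.imwrite("pics/w11c.png",cv2.resize(im.astype(np.uint8)[130:360,180:460],None,fx=2.8,fy=2.8,interpolation=cv2.INTER_CUBIC))
```

```text
[0.5535 0.001  0.075 ] jaw yaw -12.635063980581595 tilt [ 4.48817393e-05  1.41814274e-03 -9.99998993e-01] [ 0.3587471  -0.26565679 -0.29487695] 0.058293694431324386
(array([ 1. , -1.1, 24.8]), np.float64(-0.03506398058159055))
```

View pics/w11c.png

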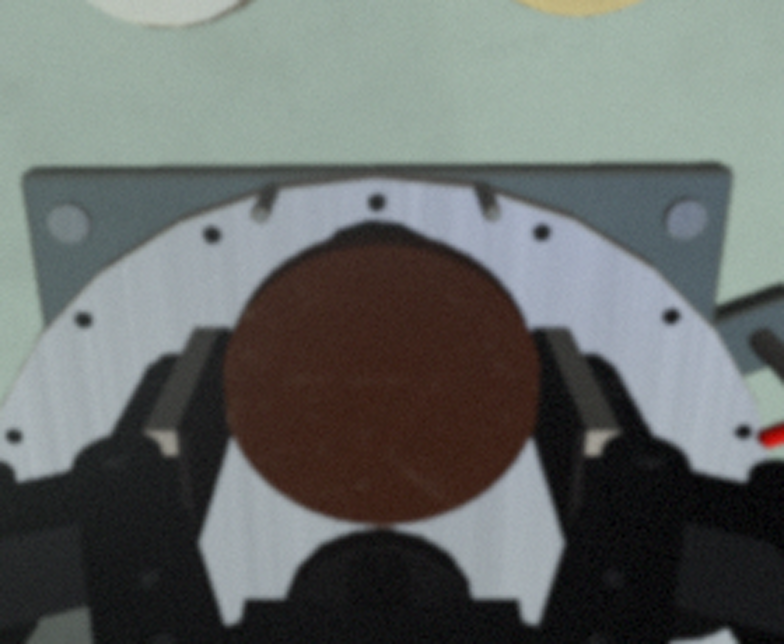

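```bash
cat > rel2.py <<'E'
from meas import *
from scipy.optimize import least_squares
def padrel(name,pins,B):
    st=np.load(name+".npy"); im,C=meas(f"pics/{name}.png",st)
    U=np.array(pins)/2.8+[180,130]; B=np.array(B)*.025
    P=lambda p: np.array([st[0],st[1],0])+p[0]*EX+p[1]*EY
    r=least_squares(lambda p:(pj(C,np.array([P(p)+b[0]*EX+b[1]*EY+[0,0,.0615] for b in B]))-U).ravel(),[0,0]); return r.x*1000,np.round(r.fun,1)
def discrel(name,disc,R,ztop):
    st=np.load(name+".npy"); im,C=meas(f"pics/{name}.png",st)
    P=lambda p: np.array([st[0],st[1],0])+p[0]*EX+p[1]*EY
    t=np.linspace(0,2*np.pi,200)
    def g(p):
        Q=pj(C,P(p)+np.c_[R*np.cos(t),R*np.sin(t),0*t+ztop]); Q=(Q-[180,130])*2.8
        return np.r_[Q[:,0].min(),Q[:,0].max(),Q[:,1].min(),Q[:,1].max()]-disc
    d=least_squares(g,[0,0]); return d.x*1000,np.round(d.fun,1)
E
python3 - <<'E'
from rel2 import *
print(padrel("w10",[(250,265),(520,265),(265,493),(508,491)],[(-1,1),(1,1),(-1,-1),(1,-1)]))
print(discrel("w10",[224,540,232,523],.030,.0645), discrel("w10",[224,540,240,523],.030,.0645))
print(padrel("w11",[(260,212),(492,212)],[(-1,1),(1,1)]))
print(discrel("w11",[224,540,241,523],.030,.0645+.0258))
E
```

```text
(array([1.60432101, 1.16298794]), array([-1.2, -0.7,  1.9, -0.8, -1.8,  0.9,  1.1,  1.4]))
(array([0.89396571, 2.67376555]), array([-4.4,  4.4,  2.8, -2.9])) (array([0.89464504, 1.75171186]), array([-4.1,  4.1, -0.2,  1. ]))
(array([-0.24194087,  1.8959447 ]), array([-1. ,  0.1,  1. , -0. ]))
(array([0.90086231, 1.61008282]), array([-4. ,  4. , -0.6,  1.5]))
```

>>> {"fn": "apply_moves", "kwargs": {
  "plan": [
    [[0.3,-1.1,6],0,1],
    [[0.3,-1.1,14],0,1],
    [[0.3,-1.1,20],0,1],
    [[0.3,-1.1,24],0,1],
    [[0.3,-1.1,25],0,1]
  ]
}}

```text
time: 14.6
tcp_pos: [0.5517, 0.0022, 0.0492]
eef_rot: [-0.0, 0.78, 0.625, -0.0]
ft_force: [-2.7, 0.5, 4.9]
width: 0.0583
```

>>> {"fn": "apply_moves", "kwargs": {
  "plan": [
    [[0,0,0],0,1],
    [[0,0,0],0,1]
  ]
}}

```text
time: 14.8
tcp_pos: [0.5519, 0.0021, 0.0492]
eef_rot: [-0.0, 0.78, 0.625, -0.0]
ft_force: [-1.0, -0.2, 0.5]
width: 0.0586
```

Run:
```python
from look import *
o,im,C=look("w12")
print(delta(o,PAD['L']+[0,0,.0502],AN))
cv2.imwrite("pics/w12c.png",cv2.resize(im.astype(np.uint8)[130:360,180:460],None,fx=2.8,fy=2.8,interpolation=cv2.INTER_CUBIC))
```

```text
[0.5519 0.0021 0.0492] jaw yaw -12.586869007820829 tilt [-4.83227358e-05 -4.85753377e-05 -9.99999998e-01] [-0.99813649 -0.24891625  0.50604339] 0.058645835093600635
(array([ 0.3,  0.7, -1. ]), np.float64(0.013130992179169349))
```

View pics/w12c.png

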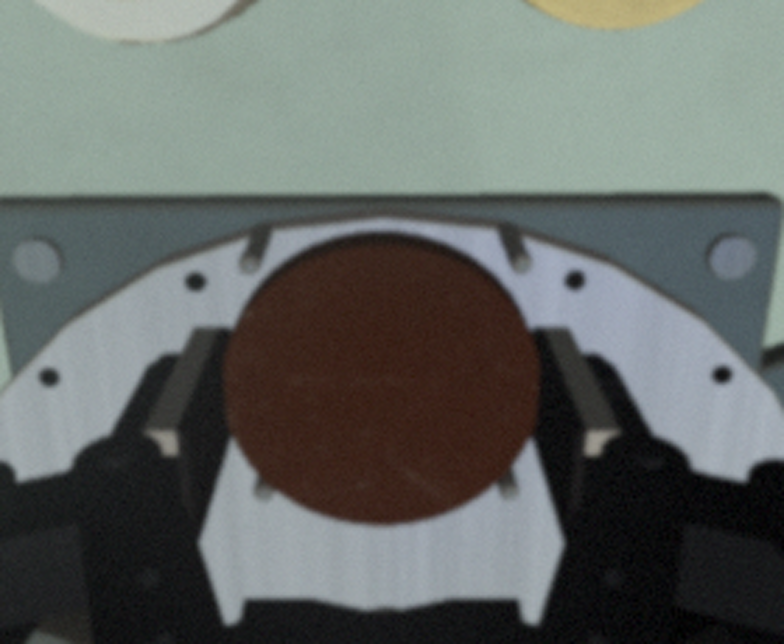

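>>> {"fn": "apply_moves", "kwargs": {
  "plan": [
    [[0,0,0],0,-0.2],
    [[0,0,0],0,-0.4],
    [[0,0,0],0,-0.55],
    [[0,0,0],0,-0.7],
    [[0,0,0],0,-0.85]
  ]
}}

```text
time: 15.35
tcp_pos: [0.552, 0.0021, 0.0493]
eef_rot: [0.0, 0.78, 0.625, 0.0]
ft_force: [-0.2, -0.1, 0.4]
width: 0.0791
```

>>> {"fn": "apply_moves", "kwargs": {
  "plan": [
    [[0,0,0],0,-0.95],
    [[0,0,-5],0,-0.95],
    [[0,0,-20],0,-1],
    [[0,0,-45],0,-1],
    [[0,0,-80],0,-1]
  ]
}}

```text
time: 15.85
tcp_pos: [0.5509, 0.0022, 0.1295]
eef_rot: [-0.001, 0.78, 0.625, -0.001]
ft_force: [0.6, 0.2, 0.3]
width: 0.0853
```

Run:
```python
from look import *
o,im,C=look("w13")
print(delta(o,PAD['N']+[0,0,.13],AN))
cv2.imwrite("pics/w13c.png",cv2.resize(im.astype(np.uint8)[130:360,180:460],None,fx=2.8,fy=2.8,interpolation=cv2.INTER_CUBIC))
```

```text
[0.5509 0.0022 0.1295] jaw yaw -12.59090403759519 tilt [-4.47608977e-04 -3.06719554e-03 -9.99995196e-01] [0.6275567  0.23697634 0.32986262] 0.08528814084532463
(array([-79.5, -78.3,  -0.2]), np.float64(0.009095962404813068))
```

View pics/w13c.png

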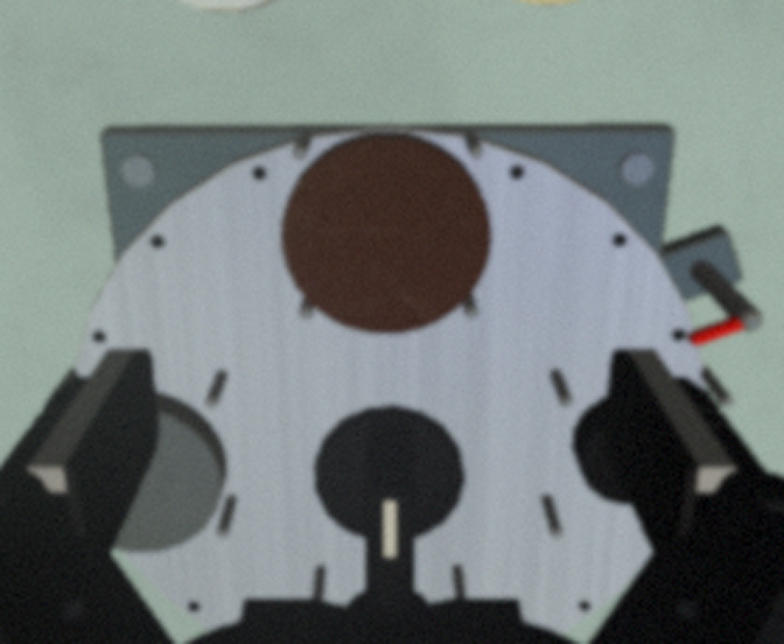

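>>> {"fn": "apply_moves", "kwargs": {
  "plan": [
    [[-20,-20,0],0,-1],
    [[-42,-42,0],0,-1],
    [[-62,-62,0],0,-1],
    [[-76,-75,0],0,-1],
    [[-80.3,-79.8,0],0,-1]
  ]
}}

```text
time: 16.4
tcp_pos: [0.4559, -0.0597, 0.1307]
eef_rot: [0.001, 0.781, 0.625, 0.001]
ft_force: [0.5, 0.0, -0.7]
width: 0.0851
```

>>> {"fn": "apply_moves", "kwargs": {
  "plan": [
    [[0,0,0],8,-1],
    [[0,0,0],16,-1],
    [[0,0,0],24,-1],
    [[0,0,0],32,-1],
    [[0,0,0],40,-1]
  ]
}}

```text
time: 16.9
tcp_pos: [0.4576, -0.0586, 0.1303]
eef_rot: [0.0, 0.948, 0.318, 0.001]
ft_force: [0.0, -0.4, -0.4]
width: 0.0854
```

>>> {"fn": "apply_moves", "kwargs": {
  "plan": [
    [[0,0,0],8,-1],
    [[0,0,0],16,-1],
    [[0,0,0],24,-1],
    [[0,0,0],32,-1],
    [[0,0,0],40,-1]
  ]
}}

```text
time: 17.4
tcp_pos: [0.4575, -0.0585, 0.1303]
eef_rot: [0.0, 1.0, -0.025, 0.001]
ft_force: [-0.4, -0.4, 0.9]
width: 0.0852
```

>>> {"fn": "apply_moves", "kwargs": {
  "plan": [
    [[0,0,10],6,-1],
    [[0,0,30],10,-1],
    [[0,0,40],10,-1],
    [[0,0,40],10,-1],
    [[0,0,40],10,-1]
  ]
}}

```text
time: 17.9
tcp_pos: [0.457, -0.0588, 0.0898]
eef_rot: [0.0, 0.994, -0.109, 0.0]
ft_force: [-0.2, 0.8, 0.5]
width: 0.0857
```

Run:
```python
from look import *
o,im,C=look("w14")
print(delta(o,[.4566,-.0589,.0492],AN+np.pi/2))
cv2.imwrite("pics/w14c.png",cv2.resize(im.astype(np.uint8)[130:360,180:460],None,fx=2.8,fy=2.8,interpolation=cv2.INTER_CUBIC))
```

```text
[ 0.457  -0.0588  0.0898] jaw yaw -102.51842001464085 tilt [ 6.05640142e-04 -6.26807707e-05 -9.99999815e-01] [-0.24058083  0.79081332  0.54633424] 0.08571019405565546
(array([-0.4,  0.2, 40.6]), np.float64(0.08157998535915192))
```

View pics/w14c.png

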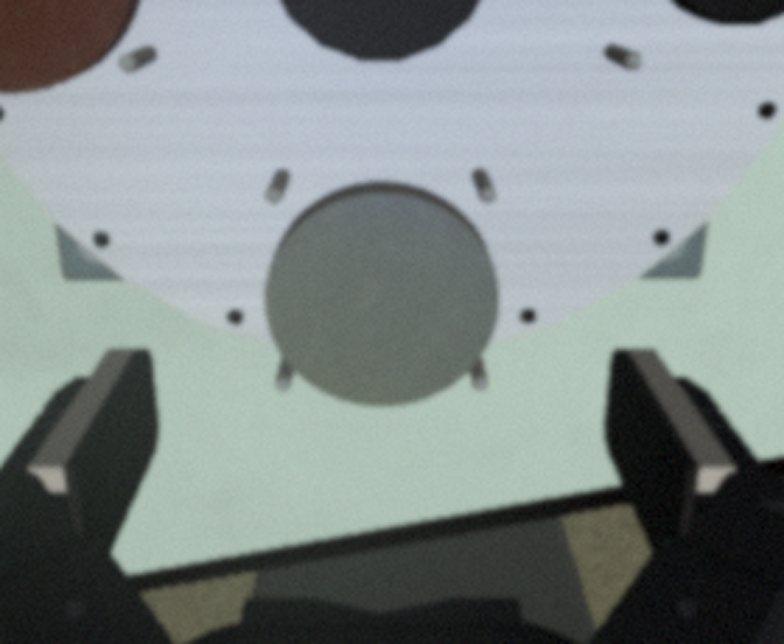

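>>> {"fn": "apply_moves", "kwargs": {
  "plan": [
    [[0,0.2,10],0,-1],
    [[0,0.2,22],0,-1],
    [[0,0.2,34],0,-1],
    [[0,0.2,39],0,-1],
    [[0,0.2,40.5],0,-1]
  ]
}}

```text
time: 18.45
tcp_pos: [0.4555, -0.0588, 0.0473]
eef_rot: [-0.0, 0.994, -0.11, -0.001]
ft_force: [-0.3, -0.2, -0.2]
width: 0.0855
```

>>> {"fn": "apply_moves", "kwargs": {
  "plan": [
    [[0,0,0],0,-0.7],
    [[0,0,0],0,-0.45],
    [[0,0,0],0,-0.25],
    [[0,0,0],0,0.1],
    [[0,0,0],0,0.5]
  ],
  "squeeze": 30
}}

```text
time: 18.95
tcp_pos: [0.4571, -0.0592, 0.0496]
eef_rot: [0.0, 0.994, -0.11, 0.001]
ft_force: [-2.2, 0.5, 3.4]
width: 0.0536
```

>>> {"fn": "apply_moves", "kwargs": {
  "plan": [
    [[0,0,0],0,1],
    [[0,0,0],0,1],
    [[0,0,0],0,1]
  ]
}}

```text
time: 19.25
tcp_pos: [0.457, -0.0592, 0.0496]
eef_rot: [0.0, 0.994, -0.11, 0.001]
ft_force: [-0.9, 0.6, 5.4]
width: 0.0538
```

>>> {"fn": "apply_moves", "kwargs": {
  "plan": [
    [[0,0,-8],0,1],
    [[0,0,-20],0,1],
    [[0,0,-38],0,1],
    [[0,0,-56],0,1],
    [[0,0,-66],0,1]
  ]
}}

```text
time: 19.75
tcp_pos: [0.4574, -0.0593, 0.117]
eef_rot: [0.0, 0.994, -0.11, 0.001]
ft_force: [-0.1, -1.0, -0.1]
width: 0.0533
```

Run:
```python
from look import *
o,im,C=look("w15")
print(delta(o,PAD['R']+[0,0,.1],AN))
cv2.imwrite("pics/w15c.png",cv2.resize(im.astype(np.uint8)[130:360,180:460],None,fx=2.8,fy=2.8,interpolation=cv2.INTER_CUBIC))
```

```text
[ 0.4574 -0.0593  0.117 ] jaw yaw -102.5869386435193 tilt [ 3.00878305e-03  2.05328557e-04 -9.99995453e-01] [-0.09075462 -0.98834807 -0.12220087] 0.0532888183300838
(array([79.5, 79.2, 17.2]), np.float64(-89.9869386435193))
```

View pics/w15c.png

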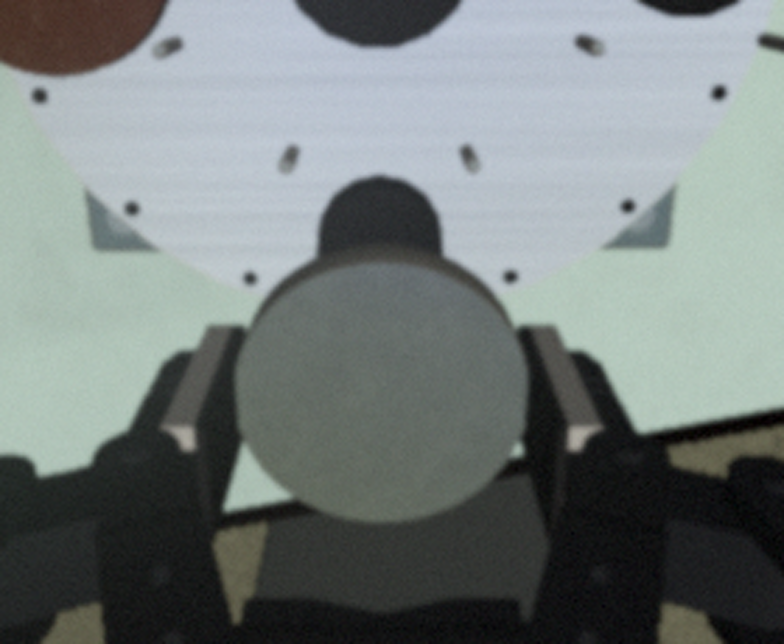

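Grey disc is held. Next: rotate back, then carry it to the right pad.

>>> {"fn": "apply_moves", "kwargs": {
  "plan": [
    [[0,0,0],-8,1],
    [[0,0,0],-16,1],
    [[0,0,0],-24,1],
    [[0,0,0],-32,1],
    [[0,0,0],-40,1]
  ]
}}

```text
time: 20.3
tcp_pos: [0.4561, -0.059, 0.1142]
eef_rot: [-0.0, 0.971, 0.24, -0.001]
ft_force: [0.3, -0.1, -0.6]
width: 0.0537
```

>>> {"fn": "apply_moves", "kwargs": {
  "plan": [
    [[0,0,0],-8,1],
    [[0,0,0],-16,1],
    [[0,0,0],-24,1],
    [[0,0,0],-32,1],
    [[0,0,0],-40,1]
  ]
}}

```text
time: 20.8
tcp_pos: [0.4561, -0.059, 0.1142]
eef_rot: [-0.0, 0.83, 0.557, -0.0]
ft_force: [-0.3, -0.3, 0.0]
width: 0.0534
```

>>> {"fn": "apply_moves", "kwargs": {
  "plan": [
    [[0,0,0],-6,1],
    [[0,0,0],-10,1],
    [[0,0,0],-10,1]
  ]
}}

```text
time: 21.1
tcp_pos: [0.4562, -0.059, 0.1143]
eef_rot: [-0.0, 0.78, 0.625, -0.0]
ft_force: [-0.5, 0.1, 0.0]
width: 0.0533
```

Run:
```python
from look import *
o=robot.observe(); print(o['tcp_pos'])
print(delta(o,PAD['R']+[.0005,0,.076],AN))
```

```text
[ 0.45616895 -0.05898844  0.11425702]
(array([-79.1,  81.3,  38.2]), np.float64(0.0007990236786485199))
```

>>> {"fn": "apply_moves", "kwargs": {
  "plan": [
    [[-20,20,0],0,1],
    [[-42,43,0],0,1],
    [[-64,65,0],0,1],
    [[-76,78,0],0,1],
    [[-79,81.5,0],0,1]
  ]
}}

```text
time: 21.6
tcp_pos: [0.5194, -0.1554, 0.1142]
eef_rot: [-0.0, 0.781, 0.624, -0.0]
ft_force: [0.1, 0.2, -0.1]
width: 0.0534
```

>>> {"fn": "apply_moves", "kwargs": {
  "plan": [
    [[0,0,12],0,1],
    [[0,0,26],0,1],
    [[0,0,36],0,1],
    [[0,0,38],0,1],
    [[0,0,38],0,1]
  ]
}}

```text
time: 22.1
tcp_pos: [0.5181, -0.1531, 0.0758]
eef_rot: [-0.001, 0.78, 0.626, -0.001]
ft_force: [-0.8, -0.5, -0.1]
width: 0.0539
```

>>> {"fn": "apply_moves", "kwargs": {
  "plan": [
    [[0,0,0],0,1],
    [[0,0,0],0,1]
  ]
}}

```text
time: 22.3
tcp_pos: [0.5193, -0.154, 0.0776]
eef_rot: [0.001, 0.78, 0.625, 0.0]
ft_force: [1.1, 0.7, -0.2]
width: 0.0539
```

Run:
```python
from look import *
o,im,C=look("w16")
print(delta(o,PAD['R']+[0,0,.0502],AN))
cv2.imwrite("pics/w16c.png",cv2.resize(im.astype(np.uint8)[130:360,180:460],None,fx=2.8,fy=2.8,interpolation=cv2.INTER_CUBIC))
```

```text
[ 0.5193 -0.154   0.0776] jaw yaw -12.578874592493392 tilt [-3.54470869e-04  1.59813395e-03 -9.99998660e-01] [ 1.05766925  0.72201866 -0.15757394] 0.05386714535282061
(array([-0.2, -1.6, 27.4]), np.float64(0.021125407506603574))
```

View pics/w16c.png

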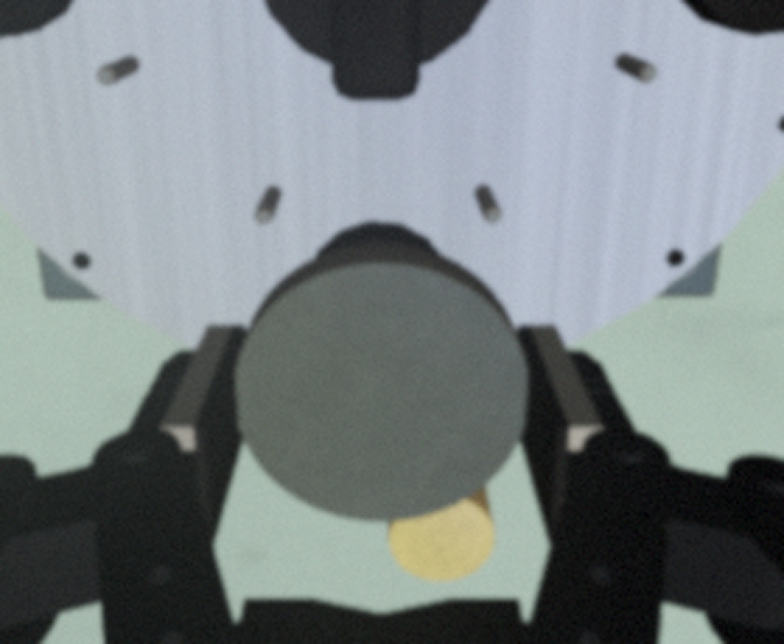

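Run:
```python
from rel2 import *
print(padrel("w16",[(264,217),(492,216)],[(-1,1),(1,1)]))
print(discrel("w16",[235,528,262,521],.0275,.0665+.028))
```

```text
(array([ 0.15346002, -0.02077833]), array([-0.9, -0.1,  0.9,  0.2]))
(array([0.79901518, 0.904901  ]), array([-3.3,  3.3, -0.9,  1.7]))
```

Shift −0.8 along tool x and −0.7 along y, then lower.

>>> {"fn": "apply_moves", "kwargs": {
  "plan": [
    [[-0.8,-0.7,7],0,1],
    [[-0.8,-0.7,15],0,1],
    [[-0.8,-0.7,22],0,1],
    [[-0.8,-0.7,26],0,1],
    [[-0.8,-0.7,27.5],0,1]
  ]
}}

```text
time: 22.85
tcp_pos: [0.5176, -0.1544, 0.0496]
eef_rot: [-0.001, 0.78, 0.625, -0.0]
ft_force: [-4.1, 1.7, 9.8]
width: 0.0536
```

>>> {"fn": "apply_moves", "kwargs": {
  "plan": [
    [[0,0,0],0,1],
    [[0,0,0],0,1]
  ]
}}

```text
time: 23.05
tcp_pos: [0.5177, -0.1545, 0.0496]
eef_rot: [-0.0, 0.78, 0.625, -0.0]
ft_force: [-2.2, 0.5, 5.3]
width: 0.0533
```

Run:
```python
from look import *
o,im,C=look("w17")
cv2.imwrite("pics/w17c.png",cv2.resize(im.astype(np.uint8)[130:360,180:460],None,fx=2.8,fy=2.8,interpolation=cv2.INTER_CUBIC))
```

```text
[ 0.5177 -0.1545  0.0496] jaw yaw -12.585628213939968 tilt [-1.30467868e-05 -6.97070495e-04 -9.99999757e-01] [-2.17425965  0.52552087  5.32747769] 0.05332340948170261
```

View pics/w17c.png

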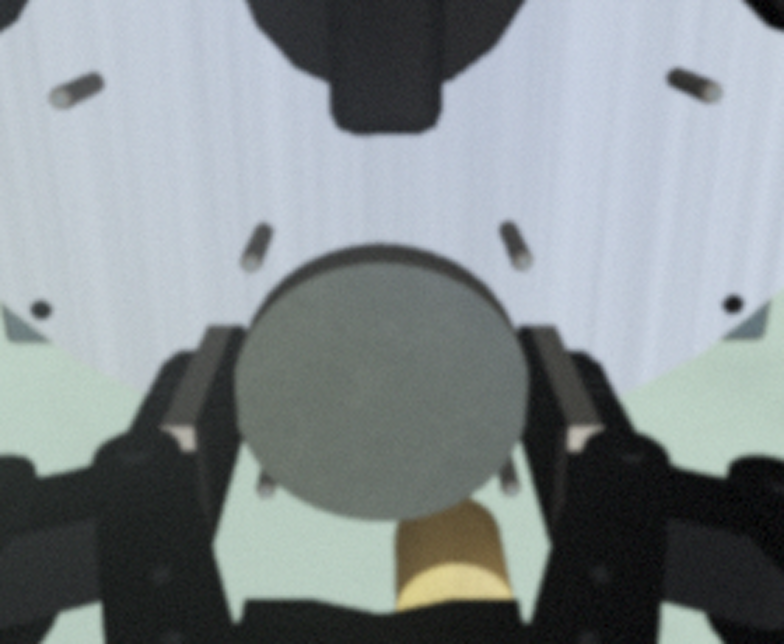

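>>> {"fn": "apply_moves", "kwargs": {
  "plan": [
    [[0,0,0],0,-0.2],
    [[0,0,0],0,-0.4],
    [[0,0,0],0,-0.55],
    [[0,0,0],0,-0.7],
    [[0,0,0],0,-0.85]
  ]
}}

```text
time: 23.6
tcp_pos: [0.518, -0.1546, 0.049]
eef_rot: [-0.0, 0.78, 0.625, -0.0]
ft_force: [0.6, 0.1, -0.6]
width: 0.0791
```

>>> {"fn": "apply_moves", "kwargs": {
  "plan": [
    [[0,0,0],0,-0.95],
    [[0,0,-5],0,-0.95],
    [[0,0,-25],0,-1],
    [[0,0,-55],0,-1],
    [[0,0,-80],0,-1]
  ]
}}

```text
time: 24.1
tcp_pos: [0.5182, -0.1546, 0.1308]
eef_rot: [0.0, 0.78, 0.625, 0.0]
ft_force: [0.4, 0.4, 0.2]
width: 0.0858
```

>>> {"fn": "apply_moves", "kwargs": {
  "plan": [
    [[0,0,-20],0,-1],
    [[0,0,-30],0,-1],
    [[0,0,-30],0,-1],
    [[0,0,-30],0,-1]
  ]
}}

```text
time: 24.5
tcp_pos: [0.5176, -0.1544, 0.1585]
eef_rot: [-0.001, 0.78, 0.625, -0.0]
ft_force: [-0.7, -0.3, -0.8]
width: 0.0854
```

Run:
```python
from look import *
o,im,C=look("w18")
print(delta(o,CC+[0,0,.15],AN),delta(o,CC+[0,0,.088-.0187],AN))
im=robot.get_image("top"); cv2.imwrite("pics/t18.png",cv2.resize(im[140:285,260:465,::-1],None,fx=3.8,fy=3.8,interpolation=cv2.INTER_CUBIC))
```

```text
[ 0.5176 -0.1544  0.1585] jaw yaw -12.58953699914415 tilt [ 1.10138328e-04 -1.22311724e-03 -9.99999246e-01] [-0.72041267 -0.2636868  -0.76347811] 0.08537930098997996
(array([80.5,  0.1,  8.5]), np.float64(0.01046300085584718)) (array([80.5,  0.2, 89.2]), np.float64(0.01046300085584718))
```

View pics/w18.png

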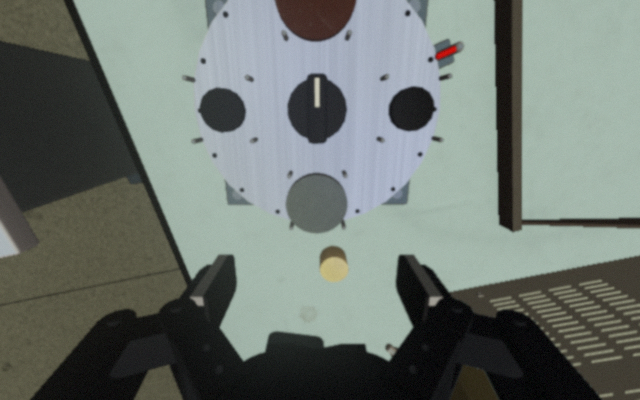

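>>> {"fn": "apply_moves", "kwargs": {
  "plan": [
    [[20,0,0],0,-1],
    [[45,0.3,0],0,-1],
    [[66,0.5,0],0,-1],
    [[78,0.5,0],0,-1],
    [[80.5,0.5,0],0,-1]
  ]
}}

```text
time: 25.1
tcp_pos: [0.5357, -0.0749, 0.1582]
eef_rot: [-0.001, 0.78, 0.626, -0.001]
ft_force: [-0.3, -0.3, 0.6]
width: 0.0856
```

>>> {"fn": "apply_moves", "kwargs": {
  "plan": [
    [[0,0,15],0,-0.8],
    [[0,0,35],0,-0.6],
    [[0,0,55],0,-0.4],
    [[0,0,60],0,-0.3],
    [[0,0,60],0,-0.3]
  ]
}}

```text
time: 25.6
tcp_pos: [0.5348, -0.0766, 0.0974]
eef_rot: [-0.001, 0.781, 0.625, -0.001]
ft_force: [1.1, -0.3, 0.3]
width: 0.0555
```

>>> {"fn": "apply_moves", "kwargs": {
  "plan": [
    [[0,0,0],0,-0.3],
    [[0,0,0],0,-0.3]
  ]
}}

```text
time: 25.8
tcp_pos: [0.5369, -0.0766, 0.1006]
eef_rot: [0.001, 0.78, 0.625, 0.001]
ft_force: [0.3, -0.4, 0.0]
width: 0.0555
```

Run:
```python
from look import *
o,im,C=look("w19")
print(delta(o,CC+[0,0,.072],AN))
cv2.imwrite("pics/w19c.png",cv2.resize(im.astype(np.uint8)[130:360,180:460],None,fx=2.8,fy=2.8,interpolation=cv2.INTER_CUBIC))
```

```text
[ 0.5369 -0.0766  0.1006] jaw yaw -12.606835163945515 tilt [-2.23565634e-04  2.57260823e-03 -9.99996666e-01] [ 0.26070984 -0.42122947  0.00611671] 0.055496712332201895
(array([ 0.4, -1.9, 28.6]), np.float64(-0.006835163945511342))
```

View pics/w19c.png

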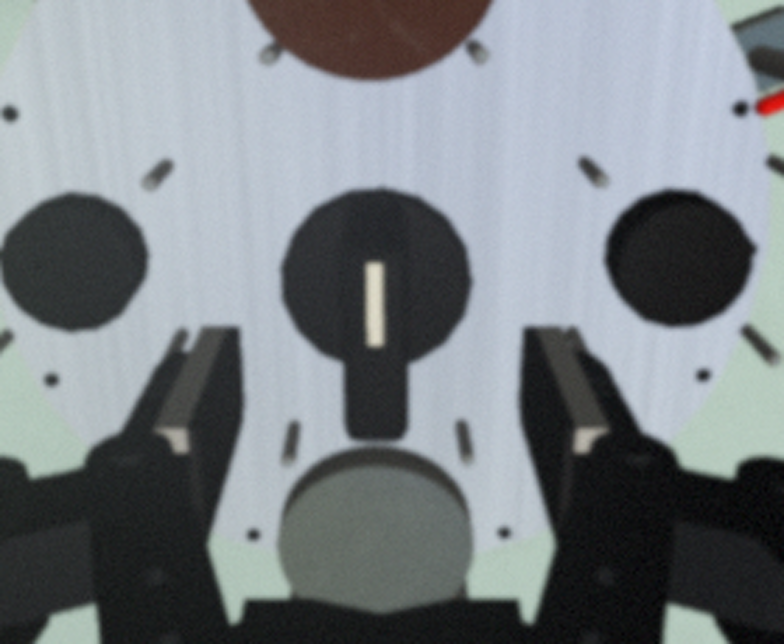

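View pics/t18.png

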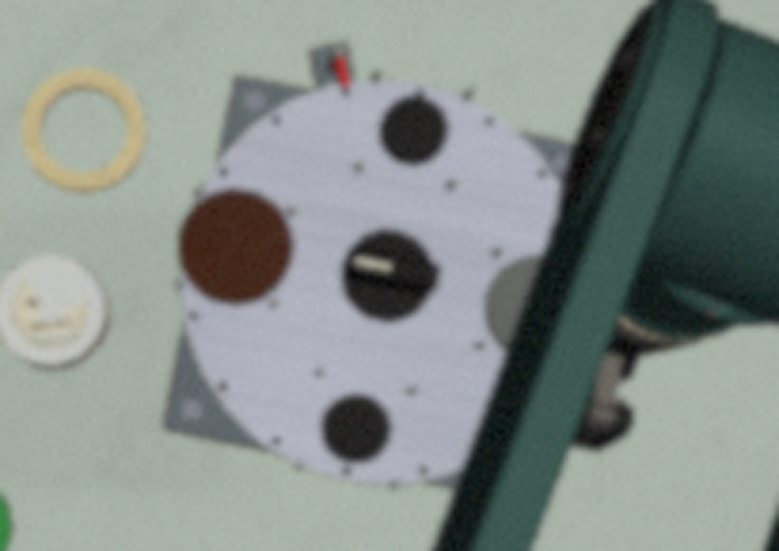

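```bash
python3 - <<'E'
from rel2 import *
st=np.load("w19.npy"); im,C=meas("pics/w19.png",st)
for d in (-.023,0,.023): print(d,(pj(C,CC+d*EY+[0,0,.1])-[180,130])*2.8)
E
cat > /dev/null
```

```text
-0.023 [[369.22573443 449.94183077]]
0 [[368.67867863 354.59074375]]
0.023 [[368.07805733 250.41974746]]
```

>>> {"fn": "apply_moves", "kwargs": {
  "plan": [
    [[0.4,-1.3,8],-0.2,-0.3],
    [[0.4,-1.3,18],-0.2,-0.3],
    [[0.4,-1.3,25],-0.2,-0.3],
    [[0.4,-1.3,28.5],-0.2,-0.3],
    [[0.4,-1.3,28.5],-0.2,-0.3]
  ]
}}

```text
time: 26.35
tcp_pos: [0.5341, -0.0752, 0.0695]
eef_rot: [-0.001, 0.779, 0.627, -0.001]
ft_force: [-0.9, -0.2, -0.2]
width: 0.0551
```

>>> {"fn": "apply_moves", "kwargs": {
  "plan": [
    [[0,0,0],0,0],
    [[0,0,0],0,0.3],
    [[0,0,0],0,0.5],
    [[0,0,0],0,0.6],
    [[0,0,0],0,0.7]
  ],
  "squeeze": 40
}}

```text
time: 26.85
tcp_pos: [0.5358, -0.0757, 0.0714]
eef_rot: [0.001, 0.779, 0.627, 0.001]
ft_force: [2.3, -0.8, -0.7]
width: 0.0134
```

>>> {"fn": "apply_moves", "kwargs": {
  "plan": [
    [[0,0,0],0,1],
    [[0,0,0],0,1],
    [[0,0,0],0,1]
  ]
}}

```text
time: 27.15
tcp_pos: [0.5358, -0.0757, 0.0713]
eef_rot: [0.001, 0.779, 0.627, 0.001]
ft_force: [4.6, -1.2, 0.3]
width: 0.0133
```

Run:
```python
from look import *
o,im,C=look("w20")
print(delta(o,CC+[0,0,.072],AN),o['wrist_torque'])
cv2.imwrite("pics/w20c.png",cv2.resize(im.astype(np.uint8)[130:360,180:460],None,fx=2.8,fy=2.8,interpolation=cv2.INTER_CUBIC))
```

```text
[ 0.5358 -0.0757  0.0713] jaw yaw -12.389697909634034 tilt [-9.63017067e-05  2.43814021e-03 -9.99997023e-01] [ 4.56768663 -1.1500432   0.34114349] 0.013343281792387994
(array([-0.3, -0.5, -0.7]), np.float64(0.2103020903659684)) [-0.07346767 -0.4851612   0.02643974]
```

View pics/w20c.png

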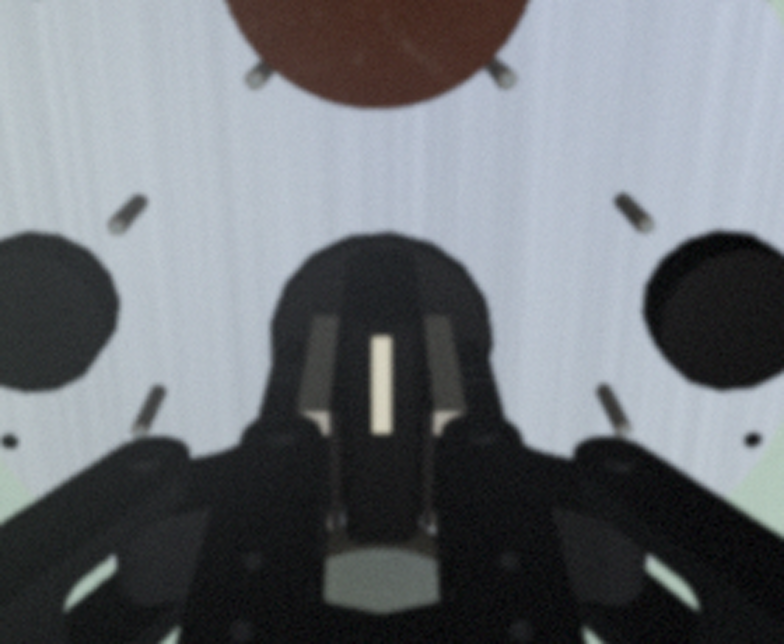

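>>> {"fn": "apply_moves", "kwargs": {
  "plan": [
    [[0,0,0],0.5,1],
    [[0,0,0],1.5,1],
    [[0,0,0],3,1],
    [[0,0,0],4.5,1],
    [[0,0,0],6,1]
  ]
}}

```text
time: 27.7
tcp_pos: [0.5359, -0.0755, 0.0713]
eef_rot: [0.001, 0.811, 0.585, 0.001]
ft_force: [5.4, -3.8, 1.3]
width: 0.0136
```

```bash
cat > st.py <<'E'
from h import *
o=robot.observe(); y=rot(o['eef_rot'])[:,1]
print(o['time'],np.round(o['tcp_pos'],4),"yaw",np.degrees(np.arctan2(y[1],y[0])),"F",np.round(o['ft_force'],1),"T",np.round(o['wrist_torque'],3),o['width'],"q6",o['qpos'][5])
E
python3 st.py
```

```text
27.7 [ 0.5359 -0.0755  0.0713] yaw -18.332444871123254 F [ 5.4 -3.8  1.3] T [-0.14  -0.661  0.098] 0.01364323946575723 q6 0.07549584503280282
```

>>> {"fn": "apply_moves", "kwargs": {
  "plan": [
    [[0,0,0],2,1],
    [[0,0,0],4,1],
    [[0,0,0],6,1],
    [[0,0,0],8,1],
    [[0,0,0],10,1]
  ]
}}

```text
time: 28.2
tcp_pos: [0.5359, -0.0755, 0.0713]
eef_rot: [0.001, 0.859, 0.511, 0.001]
ft_force: [5.9, -0.7, 0.4]
width: 0.0132
```

```bash
python3 st.py
```

```text
28.2 [ 0.5359 -0.0755  0.0713] yaw -28.503966195352387 F [ 5.9 -0.7  0.4] T [-0.072 -0.736  0.067] 0.013184296986721739 q6 0.2524581397876626
```

>>> {"fn": "apply_moves", "kwargs": {
  "plan": [
    [[0,0,0],2,1],
    [[0,0,0],4,1],
    [[0,0,0],6,1],
    [[0,0,0],8,1],
    [[0,0,0],10,1]
  ]
}}

```text
time: 28.7
tcp_pos: [0.536, -0.0756, 0.0714]
eef_rot: [0.001, 0.9, 0.436, 0.001]
ft_force: [5.2, -1.0, 0.1]
width: 0.0135
```

Run:
```python
import st
from look import *
o,im,C=look("w21")
```

```text
28.7 [ 0.536  -0.0756  0.0714] yaw -38.354682563380614 F [ 5.2 -1.   0.1] T [-0.118 -0.765  1.178] 0.013546248303563886 q6 0.42471036115892147
[ 0.536  -0.0756  0.0714] jaw yaw -38.354682563380614 tilt [ 0.00110995  0.0027865  -0.9999955 ] [ 5.2140065  -1.02908724  0.07142762] 0.013546248303563886
```

View pics/w21.png

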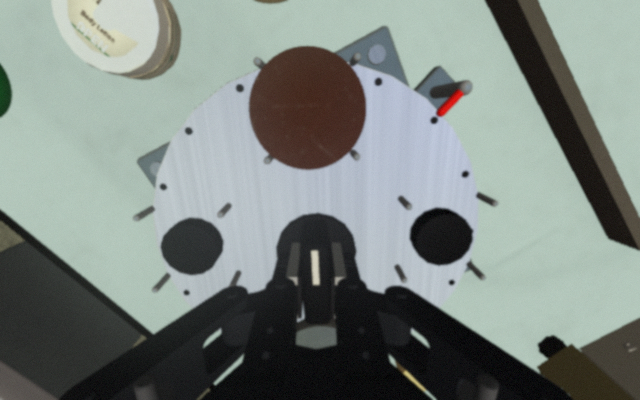

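```bash
python3 st.py; python3 st.py
```

```text
28.75 [ 0.536  -0.0756  0.0714] yaw -38.37804722935757 F [ 5.7 -0.7 -0.1] T [-0.172 -0.8    1.099] 0.013495798416812567 q6 0.42528269051403117
28.75 [ 0.536  -0.0756  0.0714] yaw -38.37804722935757 F [ 5.7 -0.7 -0.1] T [-0.172 -0.8    1.099] 0.013495798416812567 q6 0.42528269051403117
```

```bash
python3 - <<'E'
from look import *
st=np.load("w21.npy"); C=cam("wrist",dict(tcp_pos=st[:3],eef_rot=st[3:]))
n=bp(C,(192,246),.0565);f=bp(C,(442,237),.0565); print(n,f,np.degrees(np.arctan2((f-n)[1],(f-n)[0])))
st=np.load("w20.npy"); C=cam("wrist",dict(tcp_pos=st[:3],eef_rot=st[3:]))
n=bp(C,(180+35/2.8,130+310/2.8),.0565);f=bp(C,(180+722/2.8,130+310/2.8),.0565); print(n,f,np.degrees(np.arctan2((f-n)[1],(f-n)[0])))
s=robot.get_image("side"); cv2.imwrite("pics/s21.png",cv2.resize(s[150:340,200:460,::-1],None,fx=3,fy=3,interpolation=cv2.INTER_CUBIC))
im=robot.get_image("top"); cv2.imwrite("pics/t21.png",cv2.resize(im[140:285,260:465,::-1],None,fx=3.8,fy=3.8,interpolation=cv2.INTER_CUBIC))
E
python3 st.py
```

```text
[ 0.47609194 -0.02775361  0.0565    ] [ 0.60127986 -0.11935451  0.0565    ] -36.19320111800387
[ 0.46254295 -0.05556001  0.0565    ] [ 0.6109176  -0.08843464  0.0565    ] -12.49291951031223
28.85 [ 0.536  -0.0756  0.0714] yaw -38.238535553480716 F [ 5.6 -0.5  1.2] T [-0.105 -0.769  1.022] 0.01333113014252008 q6 0.42292342148742995
```

View pics/s21.png

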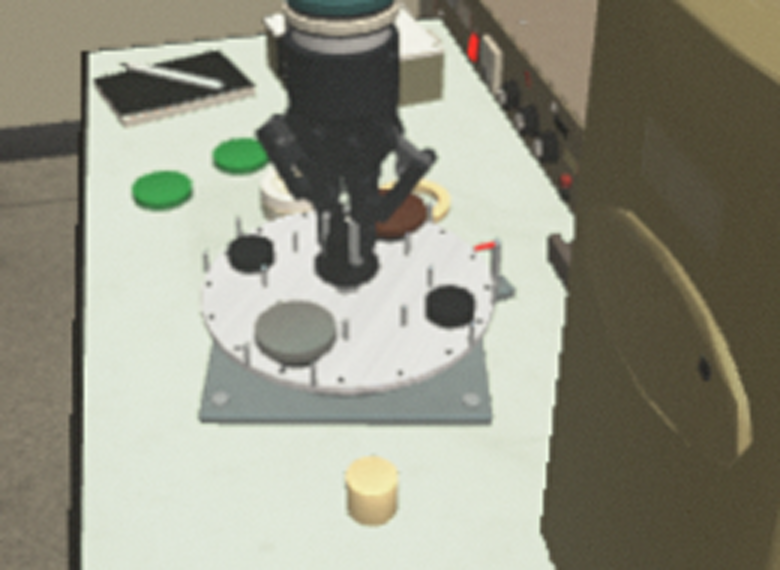

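View pics/t21.png

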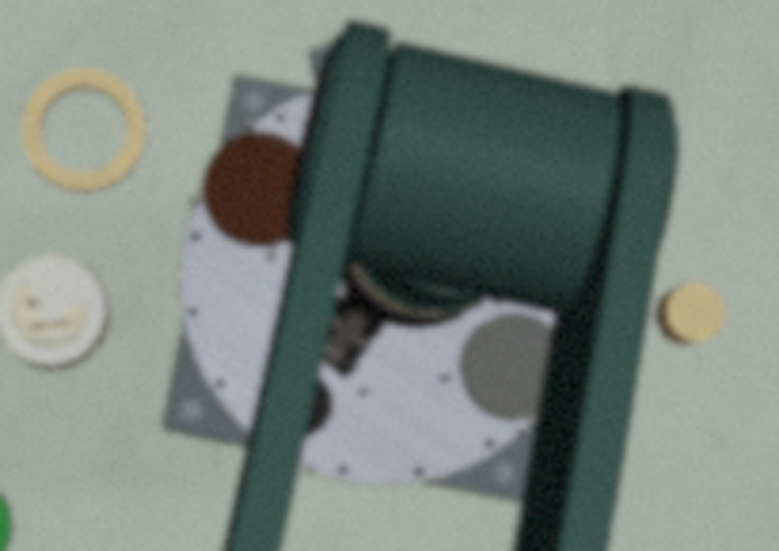

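>>> {"fn": "apply_moves", "kwargs": {
  "plan": [
    [[0,0,0],0,1],
    [[0,0,0],0,1]
  ]
}}

```text
time: 29.05
tcp_pos: [0.536, -0.0756, 0.0714]
eef_rot: [0.001, 0.9, 0.436, 0.001]
ft_force: [5.7, -1.5, -0.6]
width: 0.0131
```

```bash
python3 st.py
```

```text
29.05 [ 0.536  -0.0756  0.0714] yaw -38.23880313852214 F [ 5.7 -1.5 -0.6] T [-0.197 -0.737  0.992] 0.013117507857938464 q6 0.42289167534286914
```

>>> {"fn": "apply_moves", "kwargs": {
  "plan": [
    [[0,0,0],-0.7,1],
    [[0,0,0],-1.5,1],
    [[0,0,0],-1.5,1]
  ]
}}

```text
time: 29.35
tcp_pos: [0.536, -0.0756, 0.0713]
eef_rot: [0.001, 0.894, 0.448, 0.001]
ft_force: [5.9, -1.4, -1.0]
width: 0.0134
```

```bash
python3 st.py
python3 - <<'E'
from look import *
o,im,C=look("w22")
E
```

```text
29.35 [ 0.536  -0.0756  0.0713] yaw -36.81195366097902 F [ 5.9 -1.4 -1. ] T [-0.199 -0.778  0.6  ] 0.013446334395499132 q6 0.3977578483247951
[ 0.536  -0.0756  0.0713] jaw yaw -36.81195366097902 tilt [ 0.00105327  0.00287333 -0.99999532] [ 5.91183097 -1.36235262 -1.01169157] 0.013446334395499132
```

View pics/w22.png

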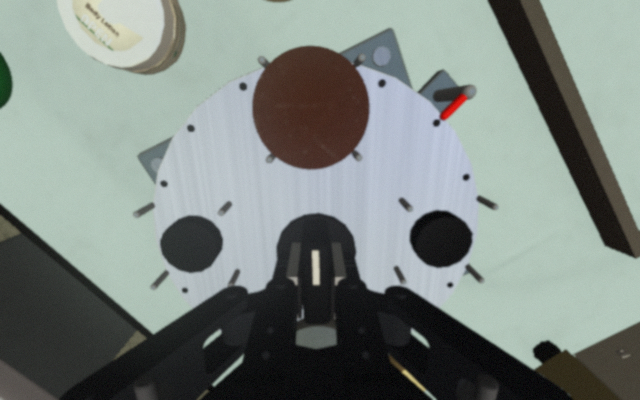

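```bash
cat > tang.py <<'E'
from meas import *
def tang(name,pn,pf):
    st=np.load(name+".npy"); im,C=meas(f"pics/{name}.png",st); s=im.sum(2)
    out=[]
    for p in (pn,pf):
        m=np.zeros_like(s,bool); x,y=map(int,p); m[y-45:y+45,x-45:x+45]=(s[y-45:y+45,x-45:x+45]<260)
        c,a,e=blob(m,p); out.append(bp(C,e[0],.0565)); print(name,c,a,np.round(e[1],1))
    n,f=out; y=rot(st[3:])[:,1]
    print("turret yaw",np.degrees(np.arctan2((f-n)[1],(f-n)[0])),"tool",np.degrees(np.arctan2(y[1],y[0])),"centre",(n+f)/2,np.linalg.norm(f-n))
if __name__=="__main__":
    tang("w20",(193,241),(438,241)); tang("w21",(192,246),(442,237)); tang("w22",(191,243),(441,239))
E
python3 tang.py
```

```text
w20 [190.91146033 240.98888463] 2609 [54.  59.8]
w20 [440.00947329 240.42137173] 2639 [54.4 60. ]
turret yaw -12.350107676816505 tool -12.389697909634034 centre [ 0.53689238 -0.0720423   0.0565    ] 0.15429354145037322
w21 [191.88785409 245.87543655] 2577 [53.7 59.4]
w21 [440.58927232 236.00975244] 2666 [54.7 60.4]
turret yaw -35.962201149493204 tool -38.354682563380614 centre [ 0.53851952 -0.07296502  0.0565    ] 0.15426627122081854
w22 [191.2886836  243.51770593] 2598 [54.  59.6]
w22 [440.33999246 238.40784018] 2653 [54.5 60.3]
turret yaw -35.63402519728565 tool -36.81195366097902 centre [ 0.53843573 -0.07289641  0.0565    ] 0.15436571485958142
```

Run:
```python
import cv2
im=cv2.imread("pics/w22.png")
cv2.imwrite("pics/w22c.png",cv2.resize(im[30:310,125:510],None,fx=2.05,fy=2.05,interpolation=cv2.INTER_CUBIC))
from h import *
s=robot.get_image("side"); cv2.imwrite("pics/s22.png",cv2.resize(s[205:295,255:375,::-1],None,fx=6.5,fy=6.5,interpolation=cv2.INTER_CUBIC))
```

```text
(no output)
```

View pics/w22c.png

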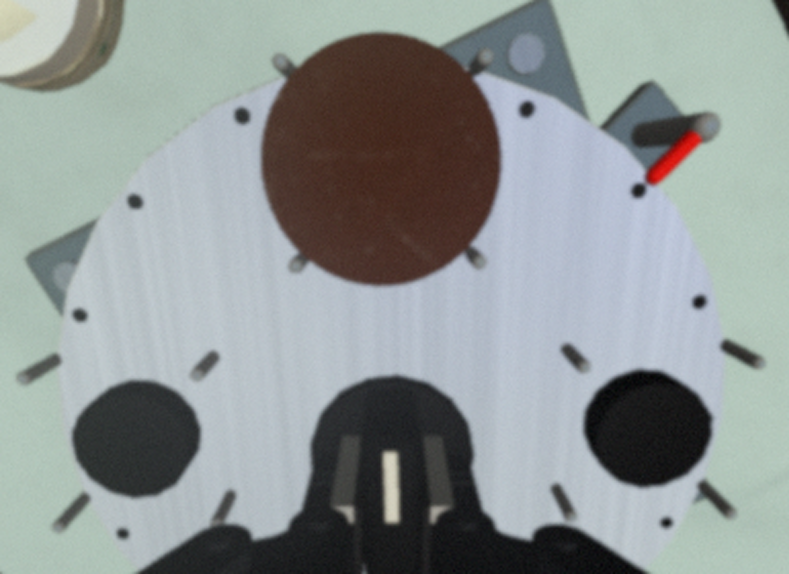

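View pics/s22.png

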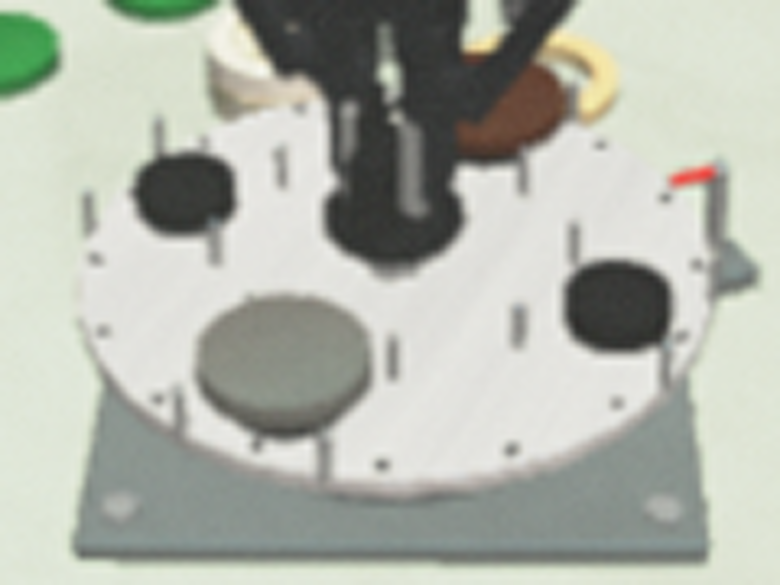

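>>> {"fn": "apply_moves", "kwargs": {
  "plan": [
    [[0,0,0],-1,1],
    [[0,0,0],-1.8,1],
    [[0,0,0],-1.8,1],
    [[0,0,0],-1.8,1]
  ]
}}

```text
time: 29.85
tcp_pos: [0.536, -0.0756, 0.0713]
eef_rot: [0.001, 0.888, 0.461, 0.001]
ft_force: [5.6, -1.2, -0.0]
width: 0.0134
```

```bash
python3 st.py;python3 - <<'E'
from look import *
o,im,C=look("w23")
import tang; tang.tang("w23",(191,241),(440,241))
E
```

```text
29.85 [ 0.536  -0.0756  0.0713] yaw -35.135456589971376 F [ 5.6 -1.2 -0. ] T [-0.109 -0.798 -0.04 ] 0.013435496275811799 q6 0.36814615448475746
[ 0.536  -0.0756  0.0713] jaw yaw -35.135456589971376 tilt [ 0.00134275  0.0025758  -0.99999578] [ 5.6133804  -1.18263778 -0.04000473] 0.013435496275811799
w23 [191.00767165 241.93901036] 2607 [54.  59.8]
w23 [440.05340909 240.05189394] 2640 [54.5 60. ]
turret yaw -34.76234536252463 tool -35.135456589971376 centre [ 0.53830788 -0.07279842  0.0565    ] 0.15429660093153424
```

>>> {"fn": "apply_moves", "kwargs": {
  "plan": [
    [[0,0,0],0.5,1],
    [[0,0,0],1,1],
    [[0,0,0],1,1]
  ]
}}

```text
time: 30.2
tcp_pos: [0.536, -0.0756, 0.0713]
eef_rot: [0.001, 0.891, 0.453, 0.001]
ft_force: [5.5, -0.5, -0.9]
width: 0.0136
```

```bash
python3 st.py;python3 - <<'E'
from look import *
o,im,C=look("w24")
import tang; tang.tang("w24",(191,241),(440,241))
E
```

```text
30.2 [ 0.536  -0.0756  0.0713] yaw -36.07545680583799 F [ 5.5 -0.5 -0.9] T [-0.123 -0.766  0.313] 0.01364626337046073 q6 0.3847434594715469
[ 0.536  -0.0756  0.0713] jaw yaw -36.07545680583799 tilt [ 0.00122536  0.00273729 -0.9999955 ] [ 5.48851098 -0.51155174 -0.9131586 ] 0.01364626337046073
w24 [191.22123894 242.80646402] 2599 [54.  59.7]
w24 [440.22142588 239.21010939] 2651 [54.5 60.2]
turret yaw -35.279559692163616 tool -36.07545680583799 centre [ 0.53839854 -0.07286466  0.0565    ] 0.1543202141498936
```

>>> {"fn": "apply_moves", "kwargs": {
  "plan": [
    [[0,0,0],-1,1],
    [[0,0,0],-2,1],
    [[0,0,0],-3,1],
    [[0,0,0],-3,1]
  ]
}}

```text
time: 30.65
tcp_pos: [0.5359, -0.0757, 0.0713]
eef_rot: [0.001, 0.88, 0.475, 0.001]
ft_force: [5.0, -0.1, -0.3]
width: 0.0134
```

```bash
python3 st.py;python3 - <<'E'
from look import *
o,im,C=look("w25")
import tang; tang.tang("w25",(191,241),(440,241))
C=cam("wrist",dict(tcp_pos=np.load("w22.npy")[:3],eef_rot=np.load("w22.npy")[3:]))
for p in [(650,182),(690,135)]:
    X=bp(C,np.array(p)/2.05+[125,30],.047); print("pointer",X,np.linalg.norm(X[:2]-[.5380,-.0735]))
X=bp(C,np.array((722,345))/2.05+[125,30],.044); print("pin base r",np.linalg.norm(X[:2]-[.5380,-.0735]))
X=bp(C,np.array((637,190))/2.05+[125,30],.044); print("dot r",np.linalg.norm(X[:2]-[.5380,-.0735]))
E
```

```text
30.65 [ 0.5359 -0.0757  0.0713] yaw -33.2610174520805 F [ 5.  -0.1 -0.3] T [-0.109 -0.727 -0.702] 0.013419012376285918 q6 0.3349631312856007
[ 0.5359 -0.0757  0.0713] jaw yaw -33.2610174520805 tilt [ 0.00144979  0.00236984 -0.99999614] [ 4.98271048 -0.11145977 -0.27751237] 0.013419012376285918
w25 [190.66844309 239.55576703] 2627 [54.2 60.1]
w25 [439.77858232 242.05525915] 2624 [54.3 59.9]
turret yaw -34.00076177312959 tool -33.2610174520805 centre [ 0.53821111 -0.07276906  0.0565    ] 0.15433862954760505
pointer [ 0.63972164 -0.0584474   0.047     ] 0.10282934117129278
pointer [ 0.65435549 -0.05412931  0.047     ] 0.11795687377256937
pin base r 0.10574091385214195
dot r 0.09975900242168695
```

>>> {"fn": "apply_moves", "kwargs": {
  "plan": [
    [[0,0,0],0.8,1],
    [[0,0,0],1.6,1],
    [[0,0,0],1.6,1],
    [[0,0,0],1.6,1]
  ],
  "squeeze": 100
}}

```text
time: 31.1
tcp_pos: [0.5359, -0.0757, 0.0715]
eef_rot: [0.001, 0.886, 0.464, 0.001]
ft_force: [4.7, -1.0, 0.3]
width: 0.0127
```

```bash
python3 st.py
```

```text
31.1 [ 0.5359 -0.0757  0.0715] yaw -34.74610099981213 F [ 4.7 -1.   0.3] T [-0.109 -0.674 -0.067] 0.012693512867808036 q6 0.3612860234053239
```

>>> {"fn": "apply_moves", "kwargs": {
  "plan": [
    [[0,0,0],0.7,1],
    [[0,0,0],1.4,1],
    [[0,0,0],2,1]
  ]
}}

```text
time: 31.4
tcp_pos: [0.5359, -0.0757, 0.0715]
eef_rot: [0.001, 0.893, 0.449, 0.001]
ft_force: [5.1, -0.0, 0.9]
width: 0.0126
```

```bash
python3 st.py;python3 - <<'E'
from look import *
o,im,C=look("w26")
import tang; tang.tang("w26",(191,241),(440,241))
E
```

```text
31.4 [ 0.5359 -0.0757  0.0715] yaw -36.6025370656203 F [ 5.1 -0.   0.9] T [-0.193 -0.689  1.   ] 0.012553170220821723 q6 0.39416816780051445
[ 0.5359 -0.0757  0.0715] jaw yaw -36.6025370656203 tilt [ 6.94785482e-04  2.86922389e-03 -9.99995642e-01] [ 5.14532516 -0.04849613  0.92446167] 0.012553170220821723
w26 [191.33976089 242.83532588] 2593 [53.9 59.6]
w26 [440.18349661 238.573474  ] 2654 [54.6 60.3]
turret yaw -35.64067657033179 tool -36.6025370656203 centre [ 0.53841886 -0.07290186  0.0565    ] 0.15433349471656588
```

>>> {"fn": "apply_moves", "kwargs": {
  "plan": [
    [[0,0,0],0.5,1],
    [[0,0,0],1,1],
    [[0,0,0],1,1]
  ]
}}

```text
time: 31.75
tcp_pos: [0.5359, -0.0756, 0.0715]
eef_rot: [0.001, 0.897, 0.442, 0.001]
ft_force: [4.4, -1.3, 0.3]
width: 0.0123
```

```bash
python3 st.py;python3 - <<'E'
from look import *
o,im,C=look("w27")
import tang; tang.tang("w27",(191,241),(440,241))
E
```

```text
31.75 [ 0.5359 -0.0756  0.0715] yaw -37.487208980596954 F [ 4.4 -1.3  0.3] T [-0.192 -0.68   1.38 ] 0.012273127508868022 q6 0.4100051332668464
[ 0.5359 -0.0756  0.0715] jaw yaw -37.487208980596954 tilt [ 3.61158620e-04  3.02215861e-03 -9.99995368e-01] [ 4.39522852 -1.30485883  0.30476001] 0.012273127508868022
w27 [191.41051411 243.85813684] 2587 [53.8 59.5]
w27 [440.32604599 237.52016585] 2653 [54.5 60.3]
turret yaw -36.00061541230805 tool -37.487208980596954 centre [ 0.53844313 -0.07287227  0.0565    ] 0.154392267747245
```

>>> {"fn": "apply_moves", "kwargs": {
  "plan": [
    [[0,0,0],0,1],
    [[0,0,0],0,1],
    [[0,0,0],0,1],
    [[0,0,0],0,1]
  ]
}}

```text
time: 32.2
tcp_pos: [0.5359, -0.0757, 0.0715]
eef_rot: [0.001, 0.897, 0.442, 0.001]
ft_force: [6.0, -1.8, 0.9]
width: 0.0123
```

```bash
python3 st.py;python3 - <<'E'
from look import *
o,im,C=look("w28")
import tang; tang.tang("w28",(191,241),(440,241))
print(robot.observe()['joint_efforts'])
E
```

```text
32.2 [ 0.5359 -0.0757  0.0715] yaw -37.48320370205599 F [ 6.  -1.8  0.9] T [-0.193 -0.661  1.314] 0.012334295447438063 q6 0.4098792260274202
[ 0.5359 -0.0757  0.0715] jaw yaw -37.48320370205599 tilt [ 3.50800446e-04  2.98884581e-03 -9.99995472e-01] [ 5.96511433 -1.84083624  0.89524654] 0.012334295447438063
w28 [191.39930421 243.8562041 ] 2587 [53.9 59.4]
w28 [440.32129421 237.52859293] 2658 [54.5 60.3]
turret yaw -35.9982660296462 tool -37.48320370205599 centre [ 0.53841458 -0.07289138  0.0565    ] 0.15438866275039045
[ -1.06311981 -35.06954312 -25.98211169   0.26524756   1.51150223
   1.32592902]
```

>>> {"fn": "apply_moves", "kwargs": {
  "plan": [
    [[0,0,0],0.5,1],
    [[0,0,0],1,1],
    [[0,0,0],1.5,1],
    [[0,0,0],1.5,1]
  ],
  "squeeze": 120
}}

```text
time: 32.65
tcp_pos: [0.5359, -0.0757, 0.0715]
eef_rot: [0.001, 0.903, 0.429, 0.001]
ft_force: [5.3, -1.0, 1.5]
width: 0.0121
```

```bash
python3 st.py;python3 - <<'E'
from look import *
o,im,C=look("w29")
import tang; tang.tang("w29",(191,241),(440,241))
E
```

```text
32.65 [ 0.5359 -0.0757  0.0715] yaw -39.21100306331548 F [ 5.3 -1.   1.5] T [-0.164 -0.694  0.107] 0.01212806936502292 q6 0.43952416588438975
[ 0.5359 -0.0757  0.0715] jaw yaw -39.21100306331548 tilt [ 0.00104432  0.00273688 -0.99999571] [ 5.33868627 -1.02754344  1.49108141] 0.01212806936502292
w29 [191.07131902 241.26418712] 2608 [54.1 59.7]
w29 [439.91258077 240.16457621] 2631 [54.4 59.8]
turret yaw -39.043307981147585 tool -39.21100306331548 centre [ 0.53851077 -0.07296608  0.0565    ] 0.15432841345225912
```

>>> {"fn": "apply_moves", "kwargs": {
  "plan": [
    [[0,0,0],1,1],
    [[0,0,0],2.5,1],
    [[0,0,0],4.5,1],
    [[0,0,0],6.5,1],
    [[0,0,0],8.5,1]
  ]
}}

```text
time: 33.2
tcp_pos: [0.536, -0.0757, 0.0715]
eef_rot: [0.001, 0.933, 0.36, 0.001]
ft_force: [6.2, -1.6, 1.0]
width: 0.012
```

>>> {"fn": "apply_moves", "kwargs": {
  "plan": [
    [[0,0,0],2,1],
    [[0,0,0],4,1],
    [[0,0,0],6,1],
    [[0,0,0],8,1],
    [[0,0,0],9.5,1]
  ]
}}

```text
time: 33.7
tcp_pos: [0.536, -0.0758, 0.0715]
eef_rot: [0.001, 0.96, 0.281, 0.001]
ft_force: [6.1, -1.3, 0.6]
width: 0.0122
```

```bash
python3 st.py;python3 - <<'E'
from look import *
o,im,C=look("w30")
import tang; tang.tang("w30",(191,241),(440,241))
E
```

```text
33.7 [ 0.536  -0.0758  0.0715] yaw -57.30394534556218 F [ 6.1 -1.3  0.6] T [-0.137 -0.742 -0.046] 0.012168663752409298 q6 0.7550382838305241
[ 0.536  -0.0758  0.0715] jaw yaw -57.30394534556218 tilt [ 0.0020403   0.00233985 -0.99999518] [ 6.14617323 -1.30281204  0.55120376] 0.012168663752409298
w30 [191.12557427 241.06699847] 2612 [54.1 59.8]
w30 [439.90582451 240.41792738] 2644 [54.5 60. ]
turret yaw -57.239550622008466 tool -57.30394534556218 centre [ 0.53924065 -0.0738026   0.0565    ] 0.15430849033313987
```

View pics/w30.png

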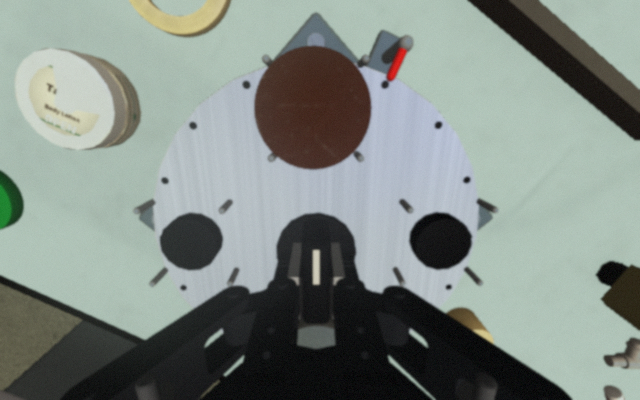

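```bash
python3 - <<'E'
from h import *
C=cam("top"); c=np.array([.5343,-.0767])
for nm,p,z in [("tip",(346,91),.047),("tip2",(344,88),.047),("root",(338,55),.047)]+[("pinTopF",(467,95),.062),("pinTop",(376,77),.062)]:
    X=bp(C,np.array(p)/3.8+[260,140],z)[:2]-c; print(nm,np.linalg.norm(X),np.degrees(np.arctan2(X[1],X[0]))+12.35)
E
python3 - <<'E'
import cv2
im=cv2.imread("pics/w30.png")
cv2.imwrite("pics/w30c.png",cv2.resize(im[10:130,240:430],None,fx=4.2,fy=4.2,interpolation=cv2.INTER_CUBIC))
E
```

```text
tip 0.10093156410523922 21.495030776901373
tip2 0.10270703748564253 21.914893659299764
root 0.12081603136473654 21.806290902154213
pinTopF 0.10459290947095382 -13.813115708917314
pinTop 0.10393869249952471 13.098012579276435
```

View pics/w30c.png

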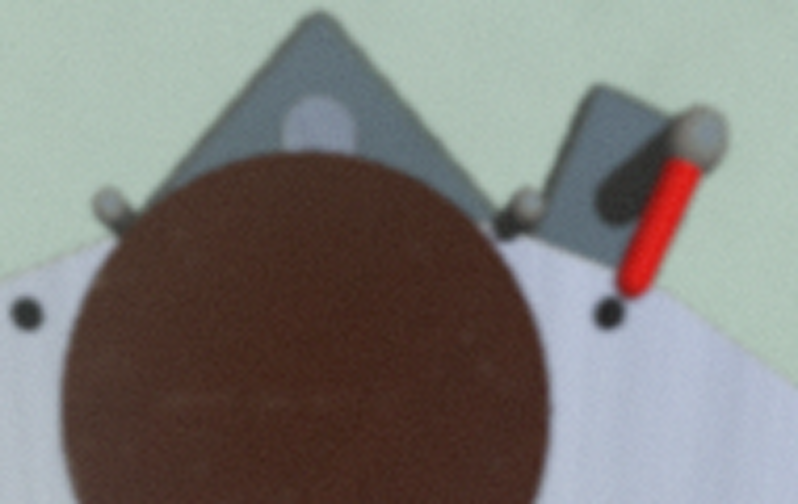

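>>> {"fn": "apply_moves", "kwargs": {
  "plan": [
    [[0,0,0],0.8,1],
    [[0,0,0],1.6,1],
    [[0,0,0],2.4,1],
    [[0,0,0],3.2,1],
    [[0,0,0],3.6,1]
  ]
}}

```text
time: 34.25
tcp_pos: [0.536, -0.0758, 0.0715]
eef_rot: [0.001, 0.968, 0.252, 0.001]
ft_force: [5.6, -1.5, 0.8]
width: 0.0119
```

```bash
python3 st.py;python3 - <<'E'
from look import *
o,im,C=look("w31")
import tang; tang.tang("w31",(191,241),(440,241))
E
```

```text
34.25 [ 0.536  -0.0758  0.0715] yaw -60.82007438418759 F [ 5.6 -1.5  0.8] T [-0.202 -0.658  0.152] 0.011867257088829774 q6 0.8166304846100971
[ 0.536  -0.0758  0.0715] jaw yaw -60.82007438418759 tilt [ 0.00202286  0.00238611 -0.99999511] [ 5.61935174 -1.47303646  0.78953378] 0.011867257088829774
w31 [191.13749521 241.2692455 ] 2611 [54.1 59.8]
w31 [439.94585384 240.18553578] 2641 [54.4 60.1]
turret yaw -60.64268291374157 tool -60.82007438418759 centre [ 0.53937139 -0.07393422  0.0565    ] 0.15429680656201578
```

>>> {"fn": "apply_moves", "kwargs": {
  "plan": [
    [[0,0,0],1,1],
    [[0,0,0],2,1],
    [[0,0,0],3,1],
    [[0,0,0],4,1],
    [[0,0,0],5,1]
  ]
}}

```text
time: 34.8
tcp_pos: [0.536, -0.0758, 0.0715]
eef_rot: [0.001, 0.978, 0.209, 0.001]
ft_force: [6.2, -0.9, -0.4]
width: 0.0121
```

```bash
python3 st.py;python3 - <<'E'
from look import *
o,im,C=look("w32")
import tang; tang.tang("w32",(191,241),(440,241))
cv2.imwrite("pics/w32c.png",cv2.resize(im[10:130,240:430].astype(np.uint8),None,fx=4.2,fy=4.2,interpolation=cv2.INTER_CUBIC))
E
```

```text
34.8 [ 0.536  -0.0758  0.0715] yaw -65.85361808646896 F [ 6.2 -0.9 -0.4] T [-0.186 -0.688  0.094] 0.012074814985422674 q6 0.9043398898517718
[ 0.536  -0.0758  0.0715] jaw yaw -65.85361808646896 tilt [ 0.00233321  0.00210925 -0.99999505] [ 6.17151592 -0.94288166 -0.37808554] 0.012074814985422674
w32 [191.17496172 241.23009188] 2612 [54.2 59.7]
w32 [439.93572779 240.27712665] 2645 [54.5 60. ]
turret yaw -65.70242292161113 tool -65.85361808646896 centre [ 0.53950034 -0.07420358  0.0565    ] 0.15427843072776012
```

View pics/w32c.png

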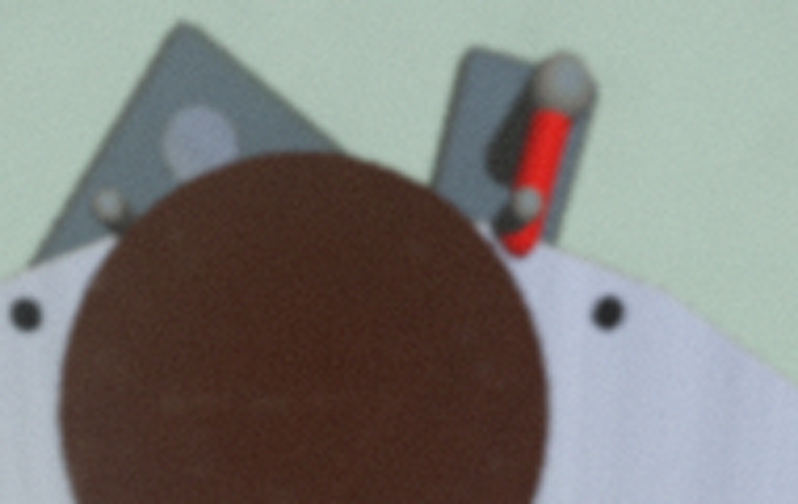

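>>> {"fn": "apply_moves", "kwargs": {
  "plan": [
    [[0,0,0],1.5,1],
    [[0,0,0],3,1],
    [[0,0,0],4.5,1],
    [[0,0,0],6,1],
    [[0,0,0],7.5,1]
  ]
}}

```text
time: 35.35
tcp_pos: [0.5361, -0.0758, 0.0715]
eef_rot: [0.001, 0.99, 0.144, 0.001]
ft_force: [6.3, -0.9, -0.4]
width: 0.0122
```

>>> {"fn": "apply_moves", "kwargs": {
  "plan": [
    [[0,0,0],1.5,1],
    [[0,0,0],3,1],
    [[0,0,0],4.5,1],
    [[0,0,0],6,1],
    [[0,0,0],6.6,1]
  ]
}}

```text
time: 35.85
tcp_pos: [0.536, -0.0759, 0.0715]
eef_rot: [0.001, 0.996, 0.087, 0.001]
ft_force: [6.5, -1.0, 0.3]
width: 0.0119
```

>>> {"fn": "apply_moves", "kwargs": {
  "plan": [
    [[0,0,0],0,1],
    [[0,0,0],0,1],
    [[0,0,0],0,1]
  ]
}}

```text
time: 36.15
tcp_pos: [0.5361, -0.0759, 0.0715]
eef_rot: [0.001, 0.996, 0.088, 0.001]
ft_force: [5.9, -1.0, 1.1]
width: 0.0122
```

```bash
python3 st.py;python3 - <<'E'
from look import *
o,im,C=look("w33")
import tang; tang.tang("w33",(191,241),(440,241))
im=robot.get_image("top"); cv2.imwrite("pics/t33.png",cv2.resize(im[140:285,260:465,::-1],None,fx=3.8,fy=3.8,interpolation=cv2.INTER_CUBIC))
s=robot.get_image("side"); cv2.imwrite("pics/s33.png",cv2.resize(s[205:335,255:395,::-1],None,fx=4.6,fy=4.6,interpolation=cv2.INTER_CUBIC))
E
```

```text
36.15 [ 0.5361 -0.0759  0.0715] yaw -79.93148275540409 F [ 5.9 -1.   1.1] T [-0.198 -0.67  -0.031] 0.012212709157772188 q6 1.14994291616758
[ 0.5361 -0.0759  0.0715] jaw yaw -79.93148275540409 tilt [ 0.00282627  0.0015971  -0.99999473] [ 5.89855225 -1.0327155   1.13478211] 0.012212709157772188
w33 [191.20690979 241.09596929] 2605 [54.1 59.7]
w33 [439.97839272 240.44048522] 2638 [54.4 60. ]
turret yaw -79.84119971524764 tool -79.93148275540409 centre [ 0.53977366 -0.07503825  0.0565    ] 0.15430005920637802
```

View pics/w33.png

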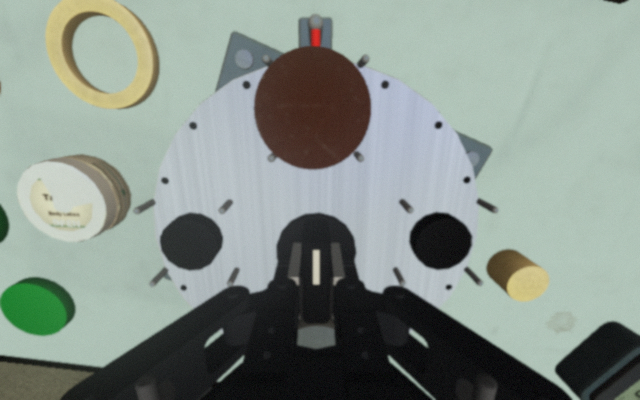

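View pics/t33.png

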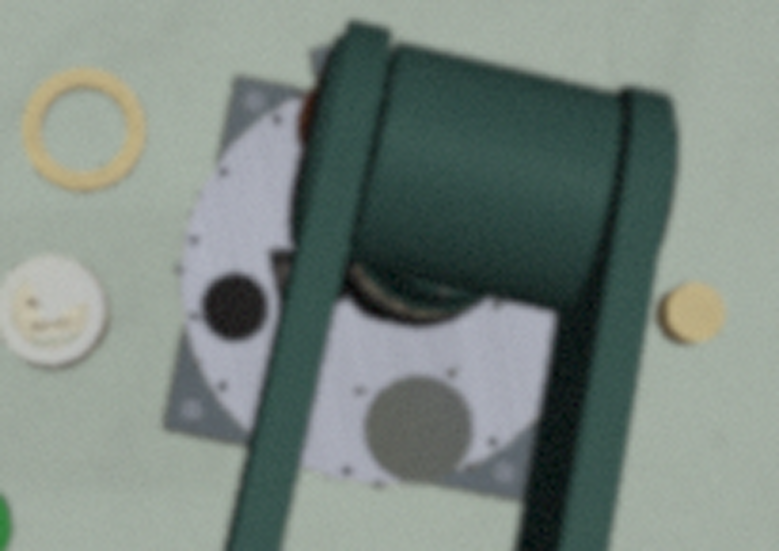

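View pics/s33.png

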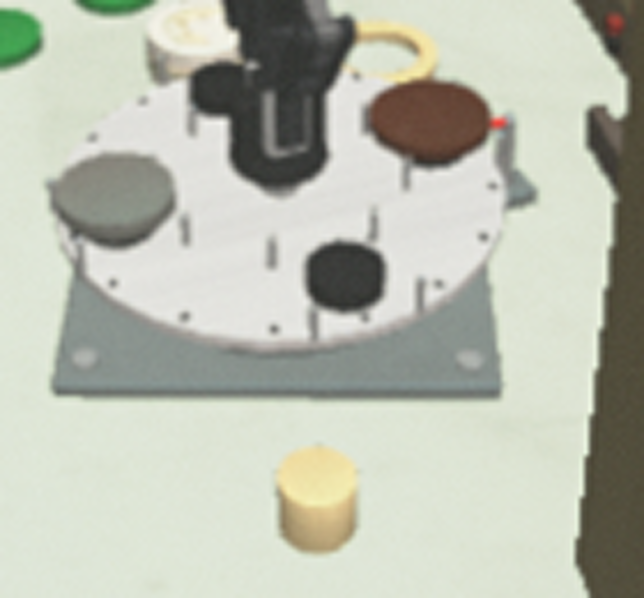

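Run:
```python
from h import *
C=cam("top"); c=np.array([.5343,-.0767]); a=np.radians(-79.85); ey=np.array([-np.sin(a),np.cos(a)])
X=bp(C,np.array((418.5,428))/3.8+[260,140]-.37,.0665)[:2]; print("grey",X,"pad",c-.08*ey,(X-(c-.08*ey))*1000)
st=np.load("w33.npy"); W=cam("wrist",dict(tcp_pos=st[:3],eef_rot=st[3:]))
b=bp(W,(312.5,107.5),.0645)[:2]; pins=np.mean([bp(W,p,.0615)[:2] for p in [(266,60),(363,60),(272,156),(360,156)]],0); print("brown-pins mm",(b-pins)*1000)
```

```text
grey [ 0.45592239 -0.0916631 ] pad [ 0.45555202 -0.09079806] [ 0.37037083 -0.86503394]
brown-pins mm [1.16029603 1.64705717]
```

Both discs are within about 2 mm of their pads and the turret is at 67.5°, so I'm handing in.

Run:
```python
from plant import robot
print(robot.sign_off())
```

```text
the job is handed in; nothing more can be done
None
```

I swapped the discs and turned the knob clockwise to the third click. I handed in at about 36 s with the gripper still holding the knob; `sign_off` gave no verdict.

- **Swap:** I parked the grey disc on the near pad, moved the brown disc to the left pad, then put the grey one on the right pad. Both were let go while the turret was still at home.
- **Turret:** it measured 67.5° from home in the wrist picture, and the red pointer lines up with the brown disc. The wrist torque had dropped to about 0, so it is resting in the stop.
- **Discs:** the grey disc measured about 1 mm and the brown about 2 mm from their pad centres, both lying flat in the pictures.
- **Grip:** the gripper is closed on the knob at 120 N, with the grasp point within a few millimetres of the grip point.
- **Bystanders:** the ring, weight and pot show no movement in the last pictures, which I judged by eye.

**What disagreed with the description:**
- **First click:** the turret held until somewhere above 1.4 Nm, against the stated 0.13 Nm, then jumped forward about 3°. I never found out why. I raised the squeeze from 40 to 120 N to get past it; the second click let go without sticking.
- **Pointer:** a pin beside the left pad appeared to pass through the red pointer in the picture, but I felt no resistance.
- **Cameras:** the top and wrist cameras disagreed by about 2 mm, so I centred by the fingers and the pins around the pads.

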